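# Stow the transit spacers and test the counterbalanced cover

## Robot

A 6-joint arm with a two-finger parallel gripper is mounted at the origin on the work surface. World frame = base frame: x ahead of the robot, y to its left, z up, the work surface at z = 0. Lengths are in mm, angles in rad, forces in N, time in s.
With the tool pointing down it reaches from about 300 to 750 mm from the base axis. Payload 8.5 kg.
Tool frame: the origin (TCP) lies midway between the tips of the shut fingers; the grasp point (between the pads) lies 19 mm behind it; y points along the fingers, x is the direction in which the jaws open and shut, and the axes are right-handed (so a half turn about y gives the same grasp; the last joint's range is limited). The gripper opens to 85 mm and grips with 20 to 120 N. Pads are 22 mm wide; open, the fingers measure 114 mm over their backs; the gripper's body (76 mm by 85 mm) begins 54 mm behind the grasp point. The pads swing forward as they close: fully open they stand 13 mm farther back than shut.
Start: joints at [-1.357, 0.381, 1.297, -0, 1.464, -0.215], TCP at [228.671, -500.19, 201.422] pointing down, gripper open.
Joint ranges: [-3.11, 3.11], [-0.89, 2.33], [0.22, 2.48], [-1.42, 4.56], [0.17, 2.85], [-2.88, 2.88]. Speed limits (rad/s): [2.39, 2.39, 3.14, 3.14, 3.14, 3.14].

## Interface

Orientations are given as a rotation vector (axis times angle).
In Python, from cell import env gives the robot as it stands.
- The arm moves only by the tool servo_tool, never from a script. Its argument "moves" is a list of rows, each a list of 6 numbers: the shift along the world's x, y, z in cm, then the turn, a rotation vector about the world's x, y, z in rad. In form: [[tx, ty, tz, wx, wy, wz], ...]. A call has 1 to 12 rows; each row is the pose to reach, as a shift and turn from the pose measured when the call began; what a row does not reach only later rows make up. A row lasts 1/12 s, in which the tool goes at most 41.7 mm and 7.16 degrees, less where a joint would pass 70% of its speed; a pose out of reach is approached as far as the arm can. A call with a gripper value outside its range is refused whole. "fingers" is the closure, from 0 (fully open) to 1 (shut), set as the call begins (left out, the last holds). The fingers move at their own pace and stop on an object; "newtons" is the grip in N (left out, the last holds). Time passes only in rows, so rows that repeat a pose let the fingers close. It gives the time, the measured TCP pose, the force and the opening at its end, in the units of the state.
- env.get_obs(): the state, without advancing time (a new reading comes with each control period).
- env.snapshot(name): name is "side" or "top"; returns a dict with "image" (384x512x3 uint8, red, green, blue), "intrinsics" (3x3 intrinsics, pixels), "T" (4x4, takes a point from camera to world coordinates). Camera axes: x right, y up, looking along -z (the intrinsics and any distortion apply to the point x, -y, -z); pixel columns grow to the right and rows downward; lengths in mm; the calibration is good to about 2 mm. A picture is of the moment at which its call begins. There is no depth.
- env.job_done(): hands the job in, once; it reports no verdict.
The state is a dict: "clock": time; "joints": joint angles; "joint_vel": joint speeds; "joint_efforts": joint torques, N m; "ee_pos": TCP position; "ee_rot": TCP orientation; "force": force on the tool from outside, world axes, zero at the start; "moment": the same for the moment, N m; "finger_gap": finger opening in mm.
Only numpy, scipy, OpenCV 4.12 (cv2) and the standard library are available. Lean on these libraries where they do the work, as an engineer would, in place of code of your own. Each camera call takes 0.05 s, during which the arm holds its last target.

## Task

The instrument's two brass transit spacers lie loose on the bench: lay each one down in a free slot of the tray row made for its length (long spacer in the long row, short in the short row) and let go of it. Then test the springs of the instrument's cover: holding it by the bar handle, lift it until it is clearly past its balance point, without ever letting it swing up near its stop, and ease it back down. Finish while still holding the handle, with the cover at rest just below the balance point (about five degrees, at most ten), where it only just wants to drop, so that I can set the spring screws; leave everything else where it is.

Things in the scene. Friction and masses are not known exactly. Their poses are not given: they have to be found in the camera images.
- spacer_long: loose brass hexagonal spacer, 18 mm across flats (20.8 mm across corners), 80 mm long, about 60 g, lying on one of its flats on the bench so that two of its edges lie level at either side, 9 mm up; origin at its centre, x along its length
- spacer_short: loose brass hexagonal spacer, alike but 55 mm long, about 42 g; origin at its centre, x along its length; the two loose spacers may have changed places
- tray: fixed black tray 179 (x) x 152 (y) x 20 mm high, two rows of three open slots side by side along its y at 54 mm pitch; grey slot floors 10 mm above the bench, slots 10 mm deep, 28 mm wide, their length along the tray's x. An open finger groove as deep as the slots crosses the middle of each row along y (44 mm wide in the long row, 37 mm in the short). Origin under its centre
- long_row (a point): centre of the middle slot of the long row (slots 88 mm long, on the tray's -x side), at the height of the centre of a spacer lying in it, 19 mm above the bench; axes as the tray. The other slots are at y = -54 and +54 mm from it; the one at -54 is taken
- short_row (a point): the same for the short row (slots 63 mm long, on the tray's +x side); its slot at y = -54 mm is taken too
- stowed_long: a long spacer already lying in the long row, its top 28 mm above the bench; leave it alone; origin at its centre
- stowed_short: a short spacer already lying in the short row; leave it alone; origin at its centre
- instrument: fixed white instrument case 212 (x) x 260 (y) x 105 mm high, optics inside, under a white, windowed cover 215 mm deep, 260 mm wide, 12 mm thick, 0.95 kg; origin under its centre, its front with the handle towards its -x
- cover_hinge (a point): middle of the cover's hinge line, on the instrument's far top edge, 105 mm above the bench; the line runs along the instrument's y; axes as the instrument. At cover angle q the handle's middle is at x = -0.265 cos q + 0.006 sin q, z = 0.265 sin q + 0.006 cos q (m) from here, in these axes
- cover (a joint): cover angle in rad: 0 closed (start), grows as its front lifts, stop at 1.35, stay under 1.15. Hinge springs carry most of its weight: balance point at 0.80 (46 degrees); let go below it the cover drops shut, above it the springs throw it open. Moving it slowly takes at most 1.5 N at the handle. 'Past' means 0.86 to 1.1; 'just below' 0.63 to 0.77, best 0.70
- bar_handle: middle of the black bar handle on the cover: round bar 12 mm thick, 132 mm long along the instrument's y, 111 mm above the bench when closed, 44 mm clear between it and the cover's front; end arms 60 mm either side. It turns between fingers that pinch it across. A gripper kept upright may meet the cover beyond about 0.7 rad: lean it back, away from the case, up to 45 degrees, as the cover rises
- bottle: closed white plastic bottle, 60 mm diameter, 150 mm tall, bystander; origin under its centre
- dish: small steel dish, 70 mm diameter, 30 mm high, bystander; origin under its centre
- screwdriver: black-handled screwdriver, 190 mm, lying, bystander; origin at its middle
- tweezers: steel tweezers, 115 mm, lying, bystander; origin at their middle
- lens_cap: round black lens cap, 42 mm diameter, 16 mm high, bystander; origin under its centre
There are look-alikes about, which are no part of the job. Leave any black or turquoise look-alike of the spacer_long alone. What is shaped like the spacer_short but turquoise is not meant.

How it is judged:
By the outcome, as a careful person would: the job done as asked, in the order asked, and still so for the second after the job is handed in, while the arm keeps its last pose, push and grip.
It also fails if it takes over 64 s, if anything falls off the work surface, if the arm or the gripper's body presses on something with over 40 N, if the wrist force passes 120 N, or if a joint passes its speed limit or range.

## Working session

There is one attempt and no reset: what is moved stays moved. The work goes in short steps, Python scripts to look and compute and a tool call to move; the robot and the scene stay as the last step left them, time stands still between calls to the robot, and variables do not carry over. Pictures are saved under pics/ and viewed, and the job is handed in when it is done.

Besides the shell and the picture viewer there is one more tool, called after "Request:" as name(argument=value, ...) on one line, values as JSON. servo_tool: Moves the arm, as the interface text tells. Its arguments: {"type":"object","properties":{"moves":{"type":"array"},"fingers":{"type":"number"},"newtons":{"type":"number"}},"required":["moves"]}

```bash
ls; mkdir -p pics
python3 - <<'E'
from cell import env
import cv2,numpy as np
o=env.get_obs()
print({k:np.round(v,3) for k,v in o.items()})
for n in("side","top"):
    s=env.snapshot(n)
    cv2.imwrite(f"pics/{n}0.png",cv2.resize(s["image"][:,:,::-1],(800,600),interpolation=cv2.INTER_CUBIC))
    cv2.imwrite(f"{n}0_raw.png",s["image"][:,:,::-1])
    np.savez(f"{n}_cal.npz",K=s["intrinsics"],T=s["T"]); print(n,s["intrinsics"],s["T"],[k for k in s])
E
```

```text
pics
{'clock': np.float64(0.0), 'joints': array([-1.357,  0.381,  1.298,  0.   ,  1.464, -0.215]), 'joint_vel': array([-0.002, -0.001,  0.   ,  0.   , -0.001, -0.   ]), 'joint_efforts': array([ 0.0000e+00, -4.4845e+01, -2.3128e+01, -0.0000e+00,  5.0000e-03,
        0.0000e+00]), 'ee_pos': array([ 228.602, -499.881,  200.791]), 'ee_rot': array([-1.381,  0.889, -0.887]), 'force': array([-0.709,  0.087,  0.16 ]), 'moment': array([-0.018,  0.004, -0.014]), 'finger_gap': np.float64(85.442)}
side [[443.56178584   0.         256.05973064]
 [  0.         443.56178584 187.80667555]
 [  0.           0.           1.        ]] [[-9.66819774e-01  1.26405698e-01 -2.21993523e-01  2.63215674e+02]
 [-2.55231798e-01 -5.14650254e-01  8.18530296e-01  1.08538078e+03]
 [-1.07821294e-02  8.48031082e-01  5.29836796e-01  7.92129967e+02]
 [ 0.00000000e+00  0.00000000e+00  0.00000000e+00  1.00000000e+00]] ['image', 'intrinsics', 'T']
top [[361.99303468   0.         254.05954551]
 [  0.         361.99303468 192.89470923]
 [  0.           0.           1.        ]] [[ 2.30157420e-03  9.89776600e-01 -1.42607802e-01  4.29198880e+02]
 [-9.99987690e-01  2.90491460e-03  4.02271561e-03  7.22385468e+00]
 [ 4.39585326e-03  1.42596788e-01  9.89771101e-01  1.02197794e+03]
 [ 0.00000000e+00  0.00000000e+00  0.00000000e+00  1.00000000e+00]] ['image', 'intrinsics', 'T']
```

View pics/top0.png

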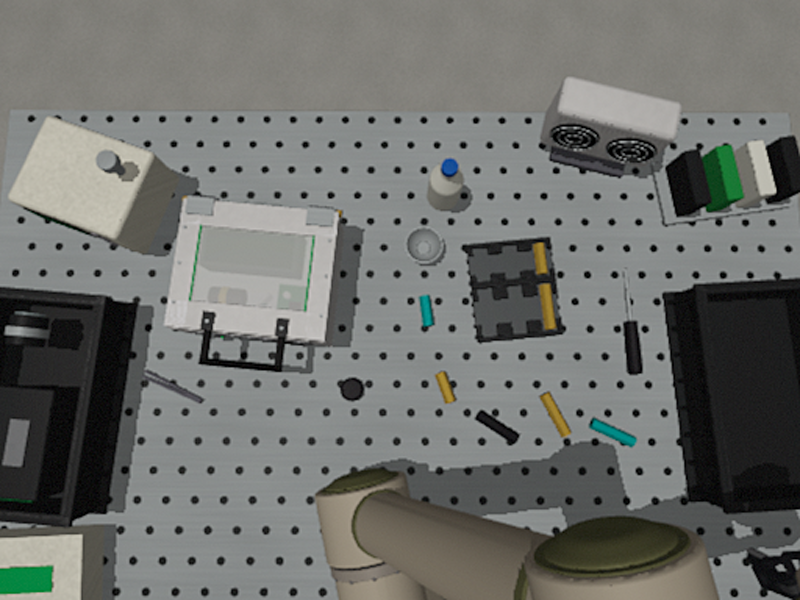

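View pics/side0.png

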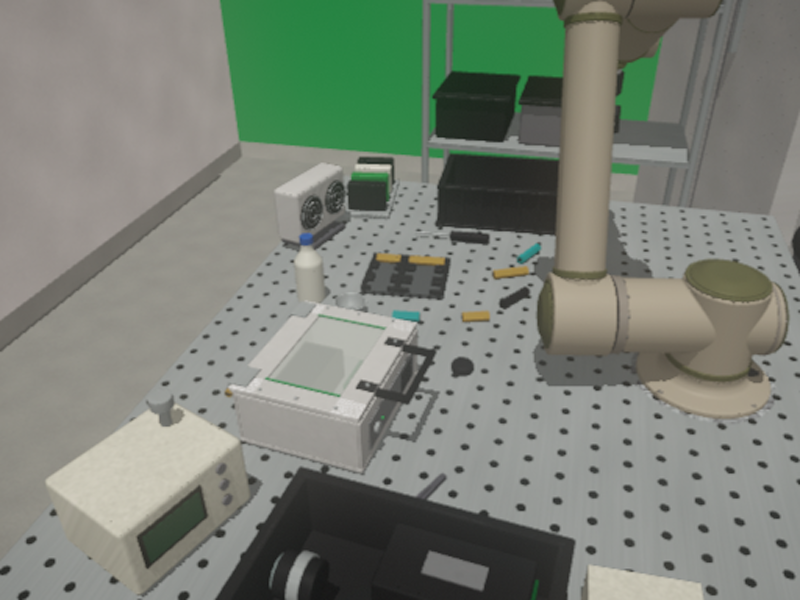

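The top view shows the short brass spacer at about (446,387), the long one at (555,414), and the tray at (515,290) with its right column taken. The instrument is at (255,270), with its handle at (242,365). Next I'll look at enlarged crops.

```bash
cat > h.py <<'E'
import numpy as np,cv2
def cal(n):
    c=np.load(f"{n}_cal.npz"); return c["K"],c["T"]
def p2w(n,u,v,z):
    K,T=cal(n); d=T[:3,:3]@np.array([(u-K[0,2])/K[0,0],-(v-K[1,2])/K[1,1],-1.]); o=T[:3,3]
    return o+d*(z-o[2])/d[2]
def w2p(n,p):
    K,T=cal(n); c=T[:3,:3].T@(np.array(p,float)-T[:3,3]); return np.array([K[0,2]+K[0,0]*c[0]/-c[2],K[1,2]-K[1,1]*c[1]/-c[2]])
def crop(img,u0,v0,w,h,name,s=None):
    s=s or min(800//w,600//h); c=img[v0:v0+h,u0:u0+w]; c=cv2.resize(c,None,fx=s,fy=s,interpolation=cv2.INTER_CUBIC)
    for i in range(0,w,10): cv2.putText(c,str(u0+i),(i*s,8),0,.3,(0,0,255),1); c[:5,i*s]=(0,0,255)
    for i in range(0,h,10): cv2.putText(c,str(v0+i),(0,i*s+4),0,.3,(0,0,255),1)
    cv2.imwrite("pics/"+name,c)
E
python3 - <<'E'
from h import *
t=cv2.imread("top0_raw.png"); s=cv2.imread("side0_raw.png")
crop(t,270,145,140,105,"c_tray_top.png",5)
crop(t,275,230,100,60,"c_sp_top.png",8)
crop(t,100,120,130,125,"c_ins_top.png",4)
crop(s,140,180,150,120,"c_ins_side.png",5)
E
```

```text
(no output)
```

View pics/c_tray_top.png

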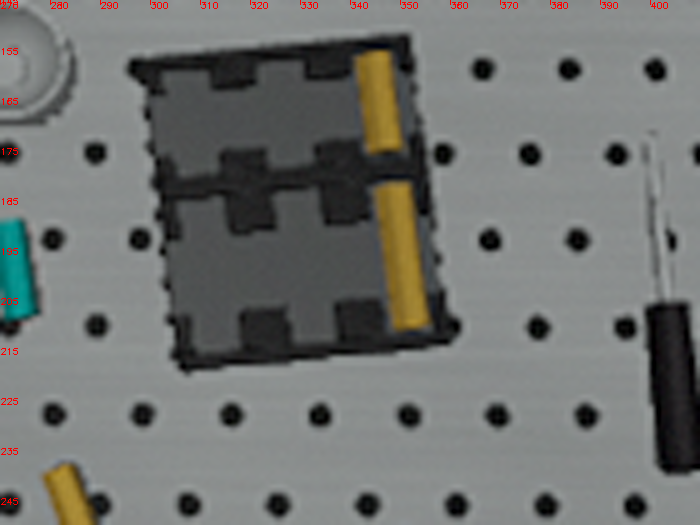

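View pics/c_sp_top.png

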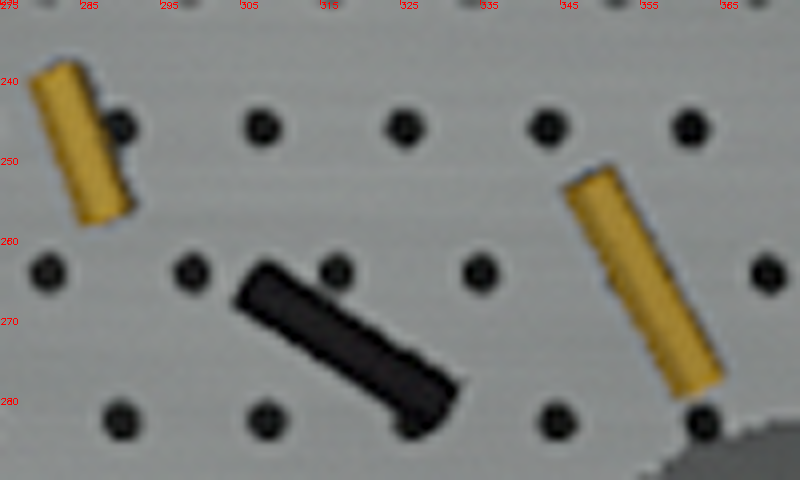

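View pics/c_ins_top.png

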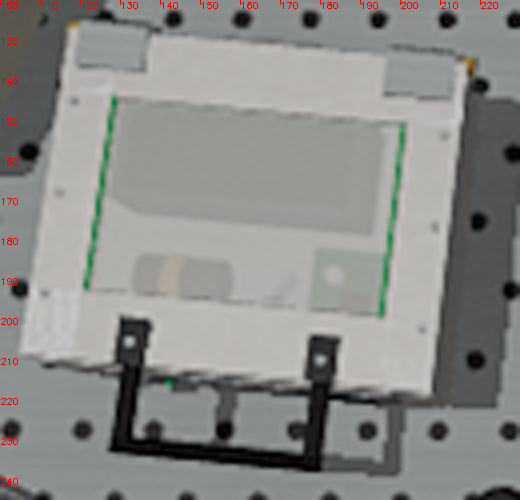

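View pics/c_ins_side.png

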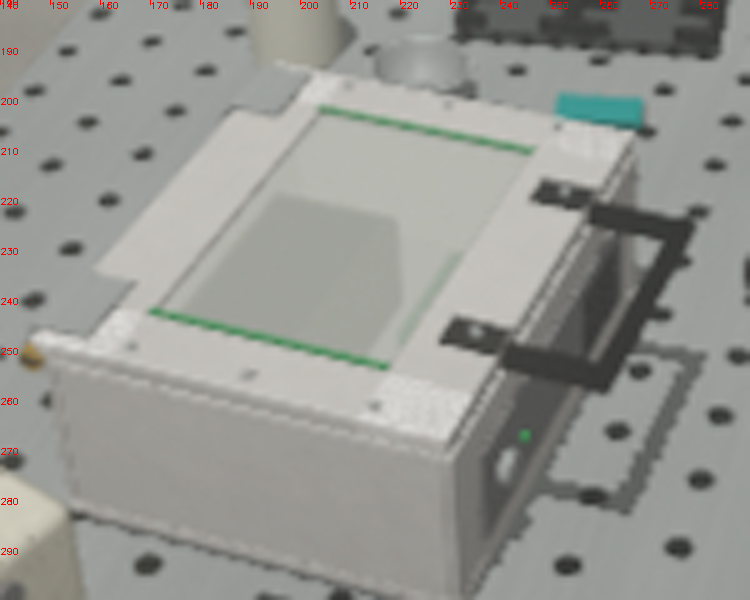

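```bash
cat > fit.py <<'E'
from h import *
from scipy.optimize import least_squares
def hexpts(x,y,yaw,L,z0):
    c,s=np.cos(yaw),np.sin(yaw); P=[]
    for a in(-L/2,L/2):
        for b,z in((-10.4,9),(10.4,9),(-5.2,0),(5.2,0),(-5.2,18),(5.2,18)):
            P.append((x+c*a-s*b,y+s*a+c*b,z0+z))
    return np.array(P)
def mom(poly):
    m=cv2.moments(poly.astype(np.float32)); return m
def feat(m):
    return np.array([m['m10']/m['m00'],m['m01']/m['m00']]),0.5*np.arctan2(2*m['mu11'],m['mu20']-m['mu02']),m['m00']
def brass(img):
    hsv=cv2.cvtColor(img,cv2.COLOR_BGR2HSV); return cv2.inRange(hsv,(15,100,60),(32,255,255))
def fitsp(n,img,box,L,z0,x0):
    u0,v0,u1,v1=box; m=np.zeros(img.shape[:2],np.uint8); m[v0:v1,u0:u1]=brass(img)[v0:v1,u0:u1]
    c,a,A=feat(cv2.moments(m,True))
    def f(p):
        q=np.array([w2p(n,P) for P in hexpts(p[0],p[1],p[2],L,z0)])
        c2,a2,_=feat(mom(cv2.convexHull(q.astype(np.float32))))
        d=a2-a; d=(d+np.pi/2)%np.pi-np.pi/2
        return [c2[0]-c[0],c2[1]-c[1],d*20]
    r=least_squares(f,x0,x_scale=[10,10,.1],diff_step=1e-4)
    q=np.array([w2p(n,P) for P in hexpts(*r.x,L,z0)]); A2=cv2.contourArea(cv2.convexHull(q.astype(np.float32)))
    return r.x,A,A2
E
python3 - <<'E'
from fit import *
t=cv2.imread("top0_raw.png"); s=cv2.imread("side0_raw.png")
for nm,b,L,z in(("short",(276,232,300,262),55,0),("long",(338,245,372,285),80,0),("st_short",(335,150,355,176),55,10),("st_long",(338,178,362,213),80,10)):
    g=p2w("top",(b[0]+b[2])/2,(b[1]+b[3])/2,9+z); x0=[g[0],g[1],.2]
    r=fitsp("top",t,b,L,z,x0); print(nm,np.round(r[0],3),r[1:])
    c=w2p("side",[*r[0][:2],9+z]); w=26
    bb=tuple(int(v) for v in(c[0]-w,c[1]-12,c[0]+w,c[1]+12)); 
    if 'st_' in nm: bb=(int(c[0]-15),int(c[1]-8),int(c[0]+15),int(c[1]+8))
    try: r=fitsp("side",s,bb,L,z,list(r[0])); print("  side",np.round(r[0],3),r[1:])
    except Exception as e: print(e)
# tray corners in top (z=20): far-left, far-right, near-right, near-left
for uv in((296,158),(352,152.5),(361,213),(306,218)): print("tray",np.round(p2w("top",*uv,20),1))
# handle ends, closed z=111 : outer corners of bar
for uv in((128,231.5),(179.5,235.5)): print("bar",np.round(p2w("top",*uv,111),1))
for uv in((131,205),(178.7,209.5)): print("screw",np.round(p2w("top",*uv,117),1))
crop(t,120,195,75,50,"c_bar.png",10)
crop(s,225,200,75,60,"c_bars.png",10)
crop(t,285,145,90,80,"c_tr.png",7)
E
```

```text
short [ 4.22598e+02 -8.18950e+01  3.45000e-01] (140.0, 152.28883790713735)
  side [ 4.23204e+02 -7.75440e+01  3.42000e-01] (92.0, 117.92709388304502)
long [ 375.955 -274.881    0.479] (201.0, 230.0956189390272)
  side [ 375.984 -271.886    0.486] (113.0, 137.41504552471451)
st_short [ 6.54868e+02 -2.55605e+02  9.80000e-02] (145.0, 146.01337488135323)
  side [ 6.50173e+02 -2.53548e+02  1.26000e-01] (81.0, 91.0736634460045)
st_long [ 5.66948e+02 -2.65647e+02  9.20000e-02] (214.0, 214.06845727236941)
  side [ 5.65676e+02 -2.62897e+02  8.40000e-02] (112.0, 132.95625744131394)
tray [ 673.9 -115.6   20. ]
tray [ 690.5 -275.3   20. ]
tray [ 518.  -294.1   20. ]
tray [ 503.7 -140.9   20. ]
bar [462.  318.5 111. ]
bar [452.4 189.5 111. ]
screw [528.  312.3 117. ]
screw [517.  192.4 117. ]
```

View pics/c_bar.png

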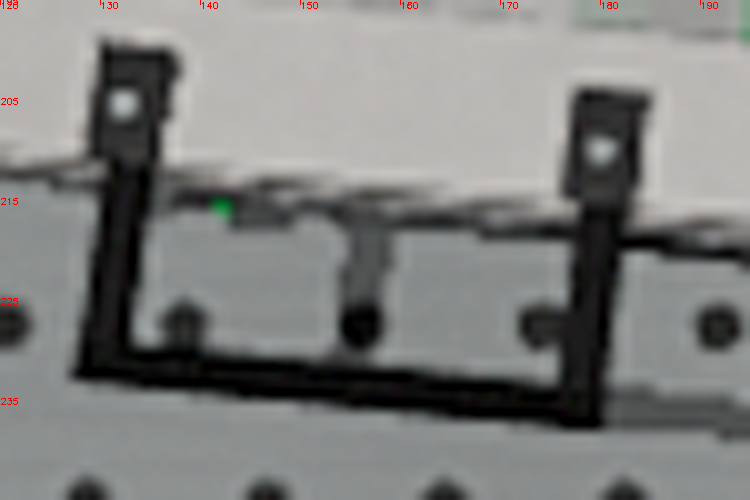

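View pics/c_bars.png

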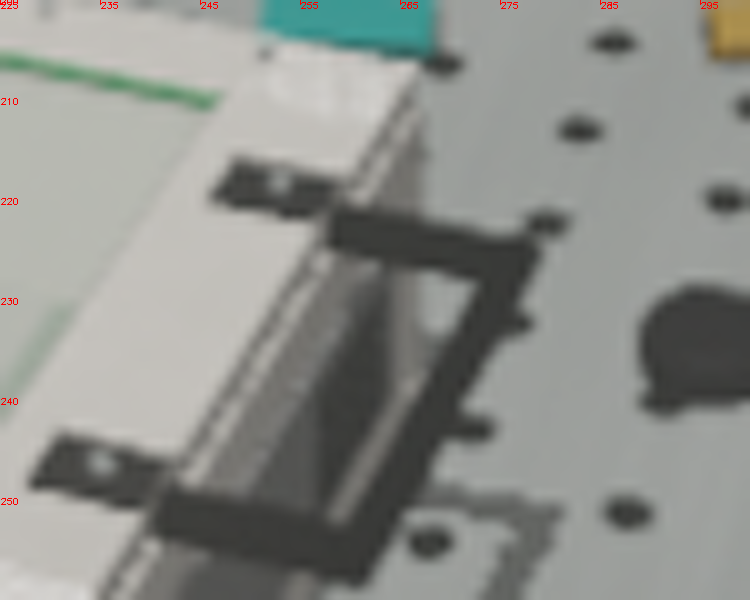

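View pics/c_tr.png

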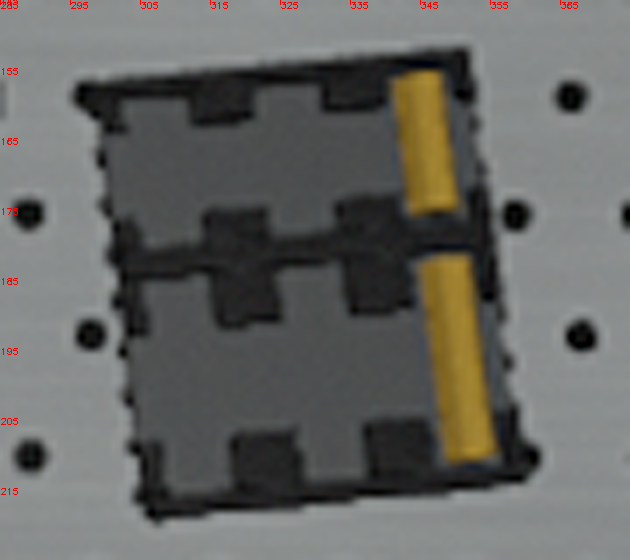

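```bash
cat > tray.py <<'E'
from fit import *
from scipy.optimize import minimize
LC,SC=-37.5,50.
def rects():
    R=[]
    for y in(-54,0,54):
        R.append((LC-44,LC+44,y-14,y+14)); R.append((SC-31.5,SC+31.5,y-14,y+14))
    R.append((LC-22,LC+22,-68,68)); R.append((SC-18.5,SC+18.5,-68,68)); return R
def render(n,p,box,S=8):
    u0,v0,u1,v1=box; x,y,a=p; c,s=np.cos(a),np.sin(a)
    W=lambda X,Y,Z:(w2p(n,(x+c*X-s*Y,y+s*X+c*Y,Z))-[u0-.5,v0-.5])*S-.5
    sh=((v1-v0)*S,(u1-u0)*S); 
    fp=lambda m,P:cv2.fillConvexPoly(m,np.round(np.array(P)).astype(np.int32),1)
    out=np.zeros(sh,np.uint8); hull=cv2.convexHull(np.array([W(X,Y,Z) for X in(-89.5,89.5) for Y in(-76,76) for Z in(0,20)],np.float32))[:,0]
    fp(out,hull); A=np.zeros(sh,np.uint8);B=np.zeros(sh,np.uint8)
    for r in rects():
        for m,z in((A,20),(B,10)): fp(m,[W(r[0],r[2],z),W(r[1],r[2],z),W(r[1],r[3],z),W(r[0],r[3],z)])
    g=np.full(sh,150.,np.float32); g[out>0]=35; g[(A&B&out)>0]=75
    return cv2.resize(g,(u1-u0,v1-v0),interpolation=cv2.INTER_AREA)
def fittray(n,img,box,p0):
    u0,v0,u1,v1=box; I=cv2.cvtColor(img,cv2.COLOR_BGR2GRAY)[v0:v1,u0:u1].astype(np.float32)
    M=(brass(img)[v0:v1,u0:u1]>0); M=~cv2.dilate(M.astype(np.uint8),np.ones((3,3))).astype(bool)
    f=lambda p:np.mean(np.minimum(np.abs(render(n,p,box)-I)[M],60))
    r=minimize(f,p0,method="Nelder-Mead",options=dict(initial_simplex=[p0,[p0[0]+6,p0[1],p0[2]],[p0[0],p0[1]+6,p0[2]],[p0[0],p0[1],p0[2]+.04]],xatol=.05,fatol=.005))
    return r.x,r.fun
E
python3 - <<'E'
from tray import *
import fit
t=cv2.imread("top0_raw.png"); s=cv2.imread("side0_raw.png")
for p0 in([600,-207,.1],[597,-204,.09]):
    print(fittray("top",t,(288,146,368,224),p0)); 
    print(fittray("side",s,(228,160,294,193),p0))
fit.brass=lambda im:cv2.inRange(cv2.cvtColor(im,cv2.COLOR_BGR2HSV),(10,75,25),(35,255,255))
for nm,b,L,z in(("short",(276,232,300,262),55,0),("long",(338,245,372,285),80,0),("st_short",(335,150,355,176),55,10),("st_long",(338,178,362,213),80,10)):
    g=p2w("top",(b[0]+b[2])/2,(b[1]+b[3])/2,9+z); x0=[g[0],g[1],.2]
    r=fitsp("top",t,b,L,z,x0); print(nm,np.round(r[0],3),r[1:])
    c=w2p("side",[*r[0][:2],9+z]); w=26
    bb=tuple(int(v) for v in(c[0]-w,c[1]-12,c[0]+w,c[1]+12)); 
    if 'st_' in nm: bb=(int(c[0]-15),int(c[1]-8),int(c[0]+15),int(c[1]+8))
    r=fitsp("side",s,bb,L,z,list(r[0])); print("  side",np.round(r[0],3),r[1:])
# handle: centreline points
for uv in((130,232),(178.5,235.8)): print("bar top",np.round(p2w("top",*uv,111),1))
for uv in((275,225),(258.5,257)): print("bar side",np.round(p2w("side",*uv,111),1))
# known objs
for nm,uv,z in(("cap",(225,249),8),("dish",(272,158),15),("bottle",(287,107),150),("dish side",(224,193),15)): print(nm,p2w("side" if "side" in nm else "top",*uv,z))
E
```

```text
(array([ 5.98413104e+02, -2.07580216e+02,  1.01445369e-01]), np.float64(9.87304401397705))
(array([ 5.98126308e+02, -2.03939268e+02,  1.20168561e-01]), np.float64(21.005510330200195))
(array([ 5.98345745e+02, -2.07395704e+02,  9.80747520e-02]), np.float64(9.876527786254883))
(array([ 5.98341149e+02, -2.04603041e+02,  1.04238496e-01]), np.float64(20.924945831298828))
short [ 4.23128e+02 -8.15830e+01  3.59000e-01] (145.0, 152.2732833798509)
  side [ 4.22391e+02 -7.85300e+01  4.18000e-01] (104.0, 118.04523638449609)
long [ 375.959 -275.031    0.472] (206.0, 230.0381400627084)
  side [ 375.372 -271.789    0.502] (127.0, 137.09953564801253)
st_short [ 6.54289e+02 -2.55506e+02  1.00000e-01] (158.0, 146.00492034247145)
  side [ 6.51220e+02 -2.54211e+02  9.80000e-02] (93.0, 91.19922300125472)
st_long [ 5.66703e+02 -2.65467e+02  9.80000e-02] (233.0, 214.02527920925058)
  side [ 5.66251e+02 -2.61727e+02  1.18000e-01] (124.0, 132.84683034243062)
bar top [460.8 313.4 111. ]
bar top [451.6 192.  111. ]
bar side [455.9 194.9 111. ]
bar side [465.8 324.6 111. ]
cap [418.19745228  83.15771872   8.        ]
dish [674.93805821 -47.78109783  15.        ]
bottle [773.84709476 -78.85720811 150.        ]
dish side [681.915112   -59.51911728  15.        ]
```

```bash
cat > go.py <<'E'
import numpy as np,sys
from scipy.spatial.transform import Rotation as R
from cell import env
def Rt(jaw,lean=0.,az=0.):
    # jaw: heading angle of tool x (horizontal), y down; lean about horizontal axis: tool dir tilts toward heading az
    x=np.array([np.cos(jaw),np.sin(jaw),0]); y=np.array([0,0,-1.]); M=np.column_stack([x,y,np.cross(x,y)])
    k=np.array([-np.sin(az),np.cos(az),0]) # rotating about instrument +y by -lean takes -z towards +x
    return R.from_rotvec(-lean*k)*R.from_matrix(M)
def delta(p,Rd,tag=""):
    o=env.get_obs(); R0=R.from_rotvec(o["ee_rot"]); d=(np.array(p)-o["ee_pos"])/10
    w=(Rd*R0.inv()).as_rotvec(); print(tag,"shift cm",np.round(d,2),"rot",np.round(w,3)); return d,w
def st():
    o=env.get_obs(); M=R.from_rotvec(o["ee_rot"]).as_matrix()
    print("t",round(float(o["clock"]),2),"p",np.round(o["ee_pos"],1),"x",np.round(M[:,0],3),"y",np.round(M[:,1],3),"j",np.round(o["joints"],2),"F",np.round(o["force"],1),"gap",round(float(o["finger_gap"]),1))
E
python3 - <<'E'
from go import *
st()
for s in(1,-1): delta([375.7,-273.3,100],Rt(.48+s*np.pi/2),"long jaw%+d"%s)
for s in(1,-1): delta([422.8,-80,100],Rt(.36+s*np.pi/2),"short jaw%+d"%s)
for s in(0,1): delta([458,254,200],Rt(-.076+s*np.pi),"handle%+d"%s)
E
```

```text
t 0.1 p [ 228.6 -499.9  200.9] x [ 0.416 -0.909 -0.001] y [-0.     0.001 -1.   ] j [-1.36  0.38  1.3   0.    1.46 -0.22] F [ 0.2  0.4 -0.2] gap 85.7
long jaw+1 shift cm [ 14.71  22.66 -10.09] rot [-0.00e+00  2.00e-03 -3.09e+00]
long jaw-1 shift cm [ 14.71  22.66 -10.09] rot [-0.001 -0.     0.051]
short jaw+1 shift cm [ 19.42  41.99 -10.09] rot [ 0.000e+00 -2.000e-03  3.073e+00]
short jaw-1 shift cm [ 19.42  41.99 -10.09] rot [-0.001 -0.    -0.069]
handle+0 shift cm [22.94 75.39 -0.09] rot [-1.000e-03 -1.000e-03  1.066e+00]
handle+1 shift cm [22.94 75.39 -0.09] rot [-1.000e-03  1.000e-03 -2.076e+00]
```

Request:
servo_tool(moves=[[14.7,22.7,-13,0,0,0.05],[14.7,22.7,-13,0,0,0.05],[14.7,22.7,-13,0,0,0.05],[14.7,22.7,-13,0,0,0.05],[14.7,22.7,-13,0,0,0.05],[14.7,22.7,-13,0,0,0.05],[14.7,22.7,-13,0,0,0.05],[14.7,22.7,-13,0,0,0.05],[14.7,22.7,-13,0,0,0.05],[14.7,22.7,-13,0,0,0.05],[14.7,22.7,-13,0,0,0.05],[14.7,22.7,-13,0,0,0.05]], fingers=0.45, newtons=40)

```text
clock: 1.1
ee_pos: [375.4, -274.4, 71.5]
ee_rot: [-1.398, 0.851, -0.851]
force: [-0.2, -0.5, 0.4]
finger_gap: 46.8
```

Run:
```python
from go import *; from h import *
st(); delta([375.7,-273.3,3],Rt(.48-np.pi/2))
for n,b in(("top",(320,220,80,60)),("side",(280,130,100,75))):
    s=env.snapshot(n); crop(s["image"][:,:,::-1].copy(),*b,f"a_{n}.png",6 if n=="top" else 7)
```

```text
t 1.1 p [ 375.4 -274.4   71.5] x [ 0.459 -0.888  0.   ] y [ 0.001 -0.    -1.   ] j [-0.89  0.39  1.73  0.    1.03  0.21] F [-0.2 -0.5  0.4] gap 46.8
 shift cm [ 0.03  0.11 -6.85] rot [0.    0.001 0.003]
```

View pics/a_side.png

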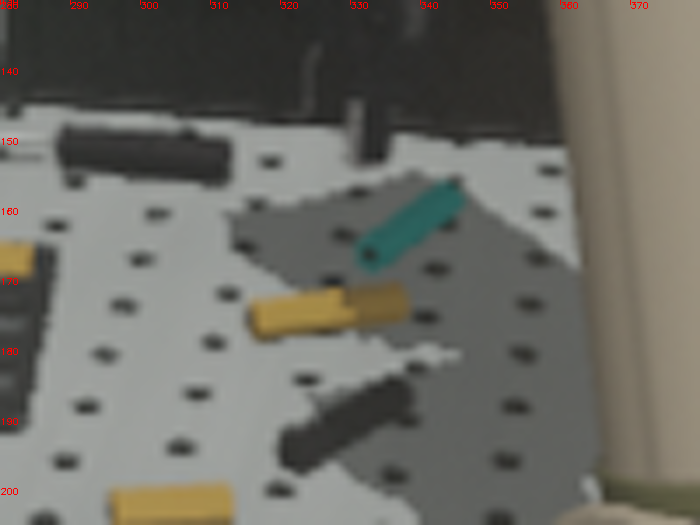

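View pics/a_top.png

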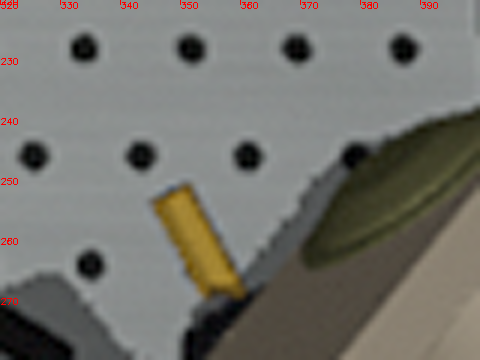

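Run:
```python
from go import *; from h import *
print(w2p("side",[375.4,-274.4,71.5]),w2p("side",[375.4,-274.4,0]),w2p("top",[375.4,-274.4,71.5]))
s=env.snapshot("side"); crop(s["image"][:,:,::-1].copy(),260,60,130,130,"a_side2.png",4)
```

```text
[327.96605149 157.78072341] [326.43673703 175.77767193] [361.51573662 266.36230324]
```

View pics/a_side2.png

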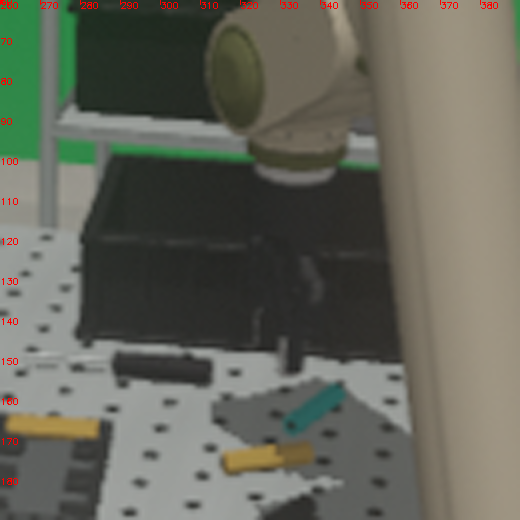

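The near finger's tip is at about (331,152) in the side view, above the long spacer. I'll descend.

Request:
servo_tool(moves=[[0,0.1,-3,0,0,0],[0,0.1,-5,0,0,0],[0,0.1,-6,0,0,0],[0,0.1,-6.8,0,0,0],[0,0.1,-6.8,0,0,0],[0,0.1,-6.8,0,0,0]])

```text
clock: 1.75
ee_pos: [375.3, -273.2, 3.4]
ee_rot: [-1.397, 0.851, -0.851]
force: [0.8, -0.9, 0.4]
finger_gap: 46.9
```

Request:
servo_tool(moves=[[0,0,0,0,0,0],[0,0,0,0,0,0],[0,0,0,0,0,0],[0,0,0,0,0,0],[0,0,0,0,0,0],[0,0,0,0,0,0]], fingers=0.9, newtons=40)

```text
clock: 2.25
ee_pos: [375.4, -273.3, 3.6]
ee_rot: [-1.397, 0.851, -0.851]
force: [-0.4, -0.1, -1.3]
finger_gap: 8.4
```

Run:
```python
from go import *; from h import *
st()
for n,b in(("top",(320,220,80,60)),("side",(280,110,100,80))):
    s=env.snapshot(n); crop(s["image"][:,:,::-1].copy(),*b,f"b_{n}.png",6)
```

```text
t 2.25 p [ 375.4 -273.3    3.6] x [ 0.459 -0.888  0.   ] y [ 0.  0. -1.] j [-0.89  0.5   1.8   0.    0.84  0.21] F [-0.4 -0.1 -1.3] gap 8.4
```

View pics/b_side.png

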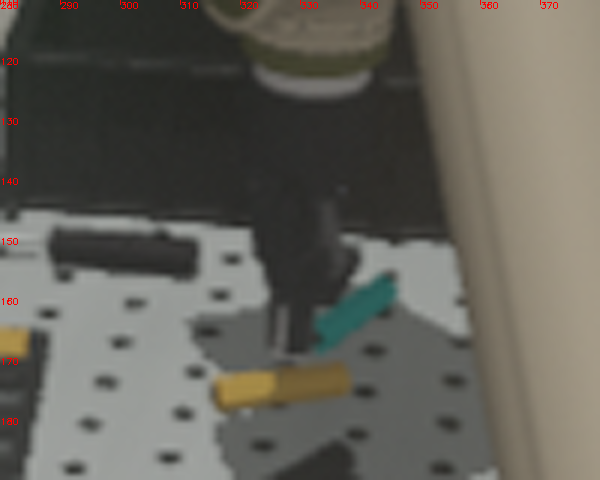

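View pics/b_top.png

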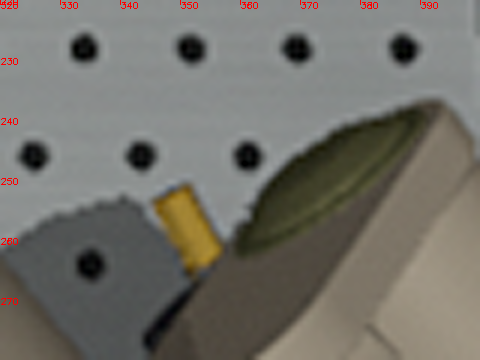

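Run:
```python
from go import *; from h import *
for z in(3.6,25,50,77,100,150,200): print(z,np.round(w2p("side",[375.4,-273.3,z]),1), np.round(w2p("top",[375.4,-273.3,z]),1))
print(w2p("top",[228.6,-499.9,201]),w2p("side",[228.6,-499.9,201]))
# candidate: finger tips
print(p2w("side",329,168.5,4),p2w("side",329,168.5,22))
s=env.snapshot("side"); np.save("b_side.npy",s["image"])
c=s["image"][130:185,300:360,::-1].astype(float); c=np.clip(c*2.2,0,255).astype(np.uint8)
cv2.imwrite("pics/b2.png",cv2.resize(c,None,fx=10,fy=10,interpolation=cv2.INTER_CUBIC))
```

```text
3.6 [326.5 175. ] [353.8 264.9]
25 [326.9 169.7] [356.  265.4]
50 [327.5 163.4] [358.7 265.9]
77 [328.  156.5] [361.7 266.5]
100 [328.6 150.5] [364.5 267. ]
150 [329.7 137.1] [370.9 268.3]
200 [330.9 123.2] [378.2 269.7]
[485.7344036 338.9283571] [379.03454447 101.98035823]
[ 372.36192637 -321.21784941    4.        ] [ 369.86914901 -289.09272239   22.        ]
```

View pics/b2.png

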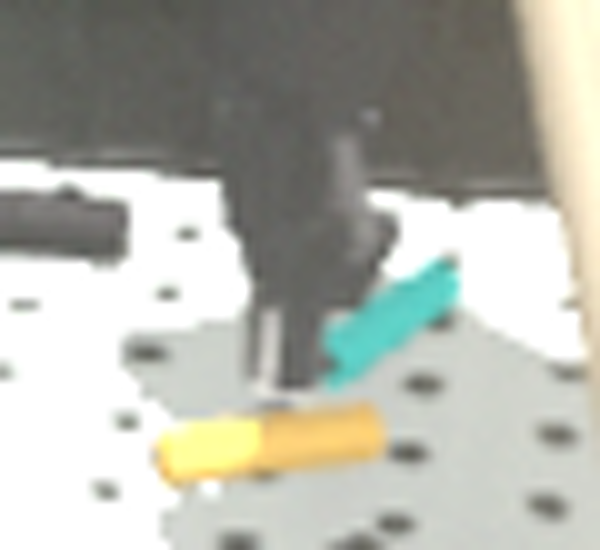

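Run:
```python
from h import *
t=cv2.imread("top0_raw.png"); s=cv2.imread("side0_raw.png")
print("base side",w2p("side",[0,0,0]),w2p("side",[0,0,100]),"top",w2p("top",[0,0,100]))
for z in(201,220,255,274,300): print(z,w2p("top",[228.6,-499.9,z]))
c=np.clip(t[300:384,412:512]*2.5,0,255).astype(np.uint8); crop(c,0,0,100,84,"g_top.png",7)
c=np.clip(s[60:260,320:512]*1.3,0,255).astype(np.uint8); crop(c,0,0,192,200,"g_side.png",3)
```

```text
base side [447.74336138 239.78085796] [455.83047056 210.64940363] top [254.9877563  429.42883847]
201 [485.7344036 338.9283571]
220 [491.4525826  341.22955417]
255 [502.75458844 345.77788026]
274 [509.34939099 348.43186159]
300 [518.95806093 352.29872954]
```

View pics/g_top.png

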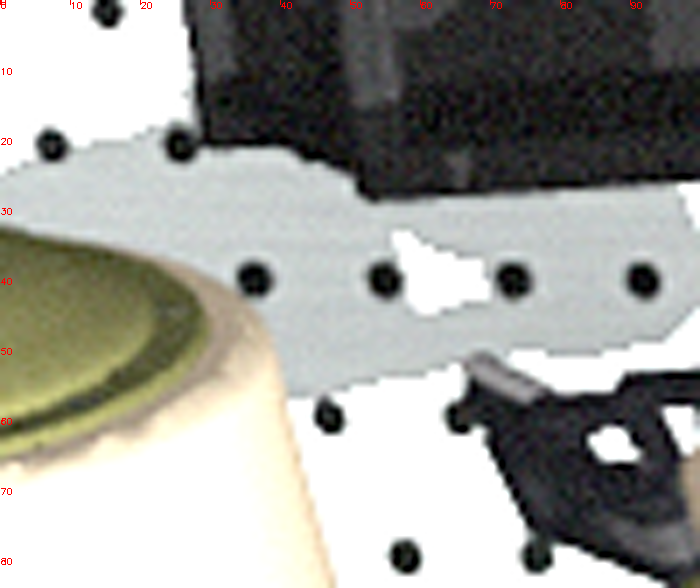

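View pics/g_side.png

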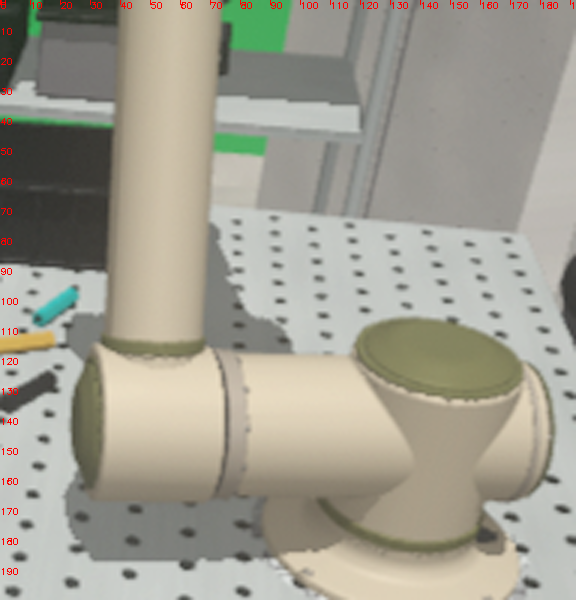

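Run:
```python
from fit import *; import fit
fit.brass=lambda im:cv2.inRange(cv2.cvtColor(im,cv2.COLOR_BGR2HSV),(10,75,25),(35,255,255))
for nm,im in(("0",cv2.imread("side0_raw.png")),("b",np.load("b_side.npy")[:,:,::-1].copy())):
    print(nm,fitsp("side",im,(300,160,352,186),80,0,[375,-273,.48]))
    crop(im,300,155,60,30,f"d_{nm}.png",12)
for p in([361,-247,78],[389,-301,78],[370,-263,5],[380,-283,5]): print(p,w2p("side",p))
```

```text
0 (array([ 375.37239511, -271.78898007,    0.50155   ]), 127.0, 137.09955573407933)
b (array([ 375.71860494, -271.52006394,    0.46789244]), 128.0, 137.8629999491386)
[361, -247, 78] [331.40911724 160.29262879]
[389, -301, 78] [325.11935502 152.17510321]
[370, -263, 5] [327.68556808 176.3382938 ]
[380, -283, 5] [325.53860361 173.19501059]
```

View pics/d_0.png

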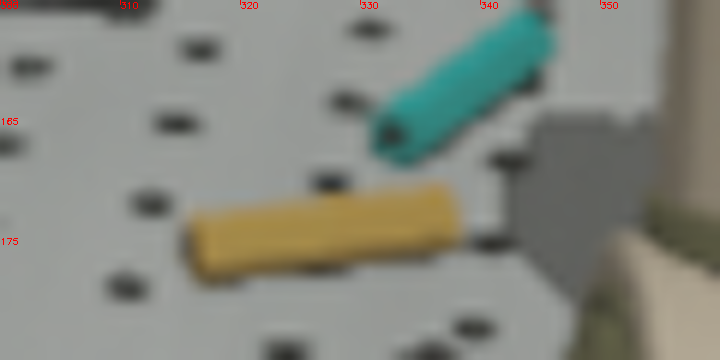

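View pics/d_b.png

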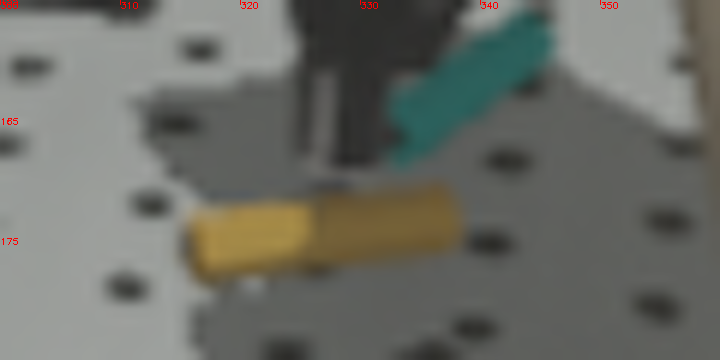

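Run:
```python
from h import *
for off in([0,0,0],[0,0,29],[0,-45,0]):
    for s in(1,-1):
        print(off,s,np.round(w2p("top",np.array([228.6-s*.416*42.7,-499.9+s*.909*42.7,214])+off),1),np.round(w2p("top",np.array([228.6-s*.416*57,-499.9+s*.909*57,214])+off),1))
```

```text
[0, 0, 0] 1 [472.2 349.2] [466.3 352.1]
[0, 0, 0] -1 [506.9 331.8] [512.7 328.9]
[0, 0, 29] 1 [480.7 353.2] [474.6 356.3]
[0, 0, 29] -1 [516.7 335.2] [522.7 332.2]
[0, -45, 0] 1 [493.3 349.2] [487.4 352.2]
[0, -45, 0] -1 [527.9 331.9] [533.6 329. ]
```

Request:
servo_tool(moves=[[0,0,4,0,0,0],[0,0,8,0,0,0],[3,5,9,0,0,0],[6,9,9,0,0,0],[7.5,10.5,9,0,0,0],[7.5,10.5,6,0,0,0],[7.5,10.5,4,0,0,0],[7.5,10.5,4,0,0,0]], fingers=0.45)

```text
clock: 3.07
ee_pos: [449.0, -166.3, 40.6]
ee_rot: [-1.398, 0.855, -0.845]
force: [-0.5, 0.7, -0.1]
finger_gap: 47.3
```

Run:
```python
from go import *; from h import *
st()
for n in("top","side"):
    s=env.snapshot(n); im=s["image"][:,:,::-1].copy(); np.save(f"e_{n}.npy",im)
    o=env.get_obs(); print(n,w2p(n,o["ee_pos"]))
    crop(im,*((260,190,130,100) if n=="top" else (230,90,130,120)),f"e_{n}.png",5)
```

```text
t 3.07 p [ 449.  -166.3   40.6] x [ 0.461 -0.888 -0.006] y [-0.005  0.004 -1.   ] j [-0.6   0.46  1.72  0.    0.97  0.49] F [-0.5  0.7 -0.1] gap 47.3
top [317.42026533 237.53779365]
side [300.65999094 177.48766264]
```

View pics/e_side.png

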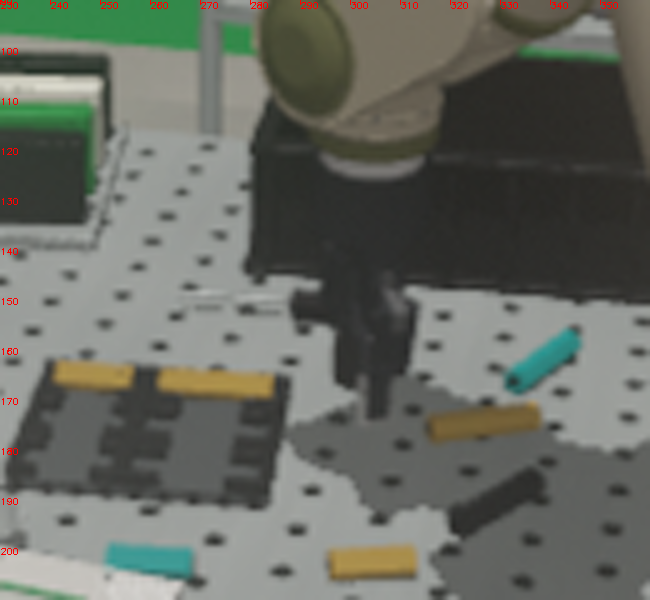

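View pics/e_top.png

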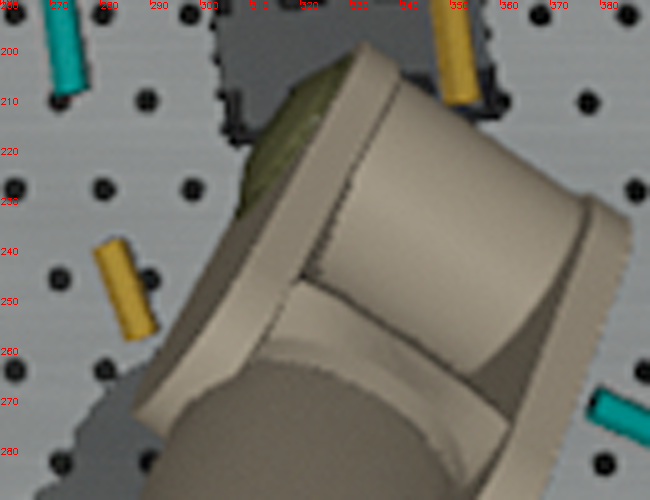

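Request:
servo_tool(moves=[[0,0,-2,0,0,0],[0,0,-3.5,0,0,0],[0,0,-3.5,0,0,0],[0,0,-3.5,0,0,0]], fingers=0.75)

```text
clock: 3.5
ee_pos: [450.4, -169.0, 9.5]
ee_rot: [-1.397, 0.852, -0.852]
force: [-0.7, -0.1, 0.0]
finger_gap: 21.2
```

Request:
servo_tool(moves=[[0,0,-0.3,0,0,0],[0,0,-0.6,0,0,0],[0,0,-0.6,0,0,0]])

```text
clock: 3.75
ee_pos: [450.5, -169.2, 3.9]
ee_rot: [-1.397, 0.852, -0.852]
force: [0.4, 0.6, 0.3]
finger_gap: 21.7
```

Run:
```python
from go import *; from h import *
st()
for n in("side",):
    s=env.snapshot(n); im=s["image"][:,:,::-1].copy(); np.save(f"f_{n}.npy",im)
    o=env.get_obs(); print(n,w2p(n,o["ee_pos"]))
    crop(np.clip(im*1.5,0,255).astype(np.uint8),270,140,70,60,f"f_{n}.png",10)
```

```text
t 3.75 p [ 450.5 -169.2    3.9] x [ 0.458 -0.889  0.   ] y [ 0.001  0.    -1.   ] j [-0.61  0.52  1.76  0.    0.87  0.49] F [0.4 0.6 0.3] gap 21.7
side [300.12212965 187.54617054]
```

View pics/f_side.png

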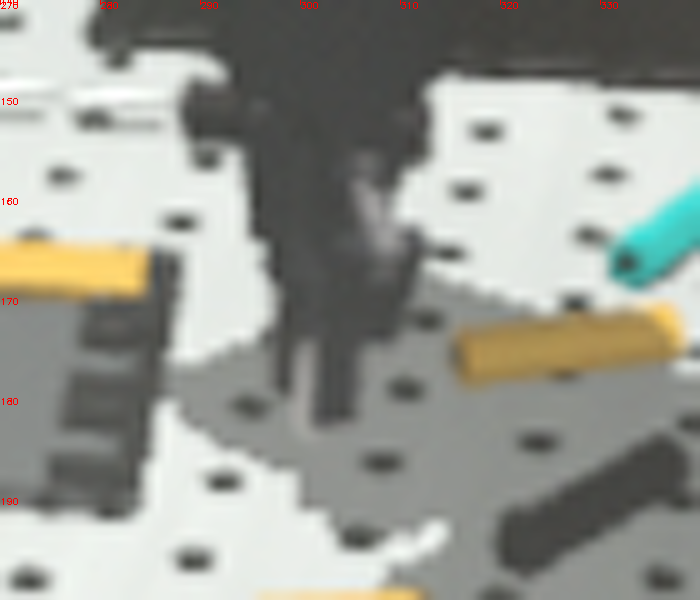

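Request:
servo_tool(moves=[[0,0,-0.3,0,0,0],[0,0,-0.6,0,0,0],[0,0,-0.9,0,0,0],[0,0,-0.9,0,0,0]])

```text
clock: 4.13
ee_pos: [450.2, -168.9, -5.7]
ee_rot: [-1.397, 0.853, -0.851]
force: [-0.0, -0.8, 0.3]
finger_gap: 21.3
```

Request:
servo_tool(moves=[[0,0,-0.3,0,0,0],[0,0,-0.6,0,0,0],[0,0,-0.6,0,0,0]])

```text
clock: 4.38
ee_pos: [450.0, -168.7, -12.3]
ee_rot: [-1.397, 0.854, -0.85]
force: [-0.3, -0.1, -0.3]
finger_gap: 21.6
```

Run:
```python
from go import *; from h import *
st()
for n in("side",):
    s=env.snapshot(n); im=s["image"][:,:,::-1].copy()
    o=env.get_obs(); print(n,w2p(n,o["ee_pos"]))
    crop(np.clip(im*1.5,0,255).astype(np.uint8),270,140,70,60,f"g2_{n}.png",10)
```

```text
t 4.38 p [ 450.  -168.7  -12.3] x [ 0.458 -0.889 -0.002] y [-0.001  0.002 -1.   ] j [-0.61  0.55  1.77  0.    0.83  0.49] F [-0.3 -0.1 -0.3] gap 21.6
side [300.04299406 191.63492552]
```

View pics/g2_side.png

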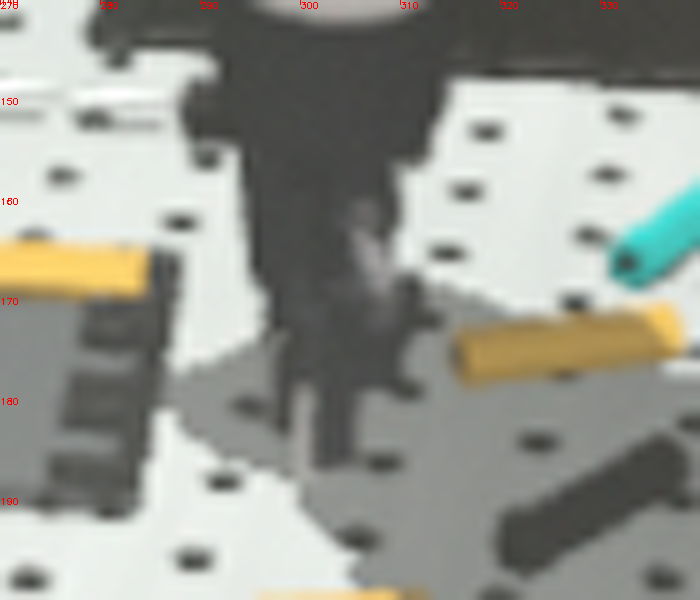

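Request:
servo_tool(moves=[[0,0,-0.2,0,0,0],[0,0,-0.4,0,0,0],[0,0,-0.6,0,0,0],[0,0,-0.6,0,0,0]])

```text
clock: 4.77
ee_pos: [449.9, -168.7, -18.4]
ee_rot: [-1.397, 0.854, -0.85]
force: [-0.6, -0.1, -0.0]
finger_gap: 21.4
```

Request:
servo_tool(moves=[[0,0,-0.1,0,0,0],[0,0,-0.2,0,0,0],[0,0,-0.3,0,0,0],[0,0,-0.3,0,0,0]])

```text
clock: 5.1
ee_pos: [449.8, -168.6, -21.6]
ee_rot: [-1.397, 0.854, -0.85]
force: [-0.1, -0.1, -1.4]
finger_gap: 21.2
```

Request:
servo_tool(moves=[[0,0,-0.1,0,0,0],[0,0,-0.2,0,0,0],[0,0,-0.2,0,0,0]])

```text
clock: 5.35
ee_pos: [449.8, -168.6, -23.7]
ee_rot: [-1.397, 0.854, -0.85]
force: [0.6, 0.2, 0.4]
finger_gap: 21.5
```

Run:
```python
from go import *; from h import *
st()
for n in("side",):
    s=env.snapshot(n); im=s["image"][:,:,::-1].copy()
    crop(np.clip(im*1.5,0,255).astype(np.uint8),270,140,70,60,f"g3_{n}.png",10)
delta([375.7,-273.3,60],Rt(.48-np.pi/2))
```

```text
t 5.35 p [ 449.8 -168.6  -23.7] x [ 0.458 -0.889 -0.003] y [-0.002  0.002 -1.   ] j [-0.61  0.57  1.78  0.    0.8   0.49] F [0.6 0.2 0.4] gap 21.5
 shift cm [ -7.41 -10.47   8.37] rot [-0.002 -0.002  0.004]
```

View pics/g3_side.png

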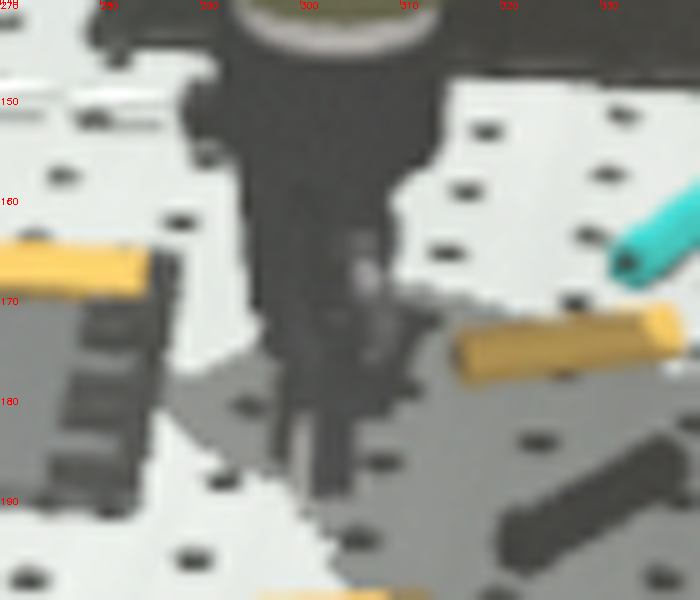

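Request:
servo_tool(moves=[[0,0,-0.1,0,0,0],[0,0,-0.2,0,0,0],[0,0,-0.3,0,0,0],[0,0,-0.3,0,0,0]])

```text
clock: 5.73
ee_pos: [449.7, -168.6, -26.8]
ee_rot: [-1.397, 0.854, -0.85]
force: [0.1, -0.3, 0.0]
finger_gap: 21.2
```

Request:
servo_tool(moves=[[0,0,-0.1,0,0,0],[0,0,-0.2,0,0,0],[0,0,-0.3,0,0,0],[0,0,-0.3,0,0,0]])

```text
clock: 6.07
ee_pos: [449.7, -168.6, -29.7]
ee_rot: [-1.397, 0.854, -0.85]
force: [-0.3, 0.5, 1.6]
finger_gap: 21.5
```

Request:
servo_tool(moves=[[0,0,-0.1,0,0,0],[0,0,-0.15,0,0,0],[0,0,-0.15,0,0,0]])

```text
clock: 6.32
ee_pos: [449.8, -168.6, -29.9]
ee_rot: [-1.397, 0.853, -0.85]
force: [-5.5, 2.4, 20.7]
finger_gap: 21.1
```

Run:
```python
from go import *; from h import *
st()
s=env.snapshot("side"); im=s["image"][:,:,::-1].copy()
crop(np.clip(im*1.5,0,255).astype(np.uint8),270,140,70,60,f"g4.png",10)
for p in([442,-153,0],[458,-184,0]): print(w2p("side",p))
st()
```

```text
t 6.32 p [ 449.8 -168.6  -29.9] x [ 0.458 -0.889 -0.002] y [-0.001  0.001 -1.   ] j [-0.61  0.58  1.79  0.    0.78  0.49] F [-5.5  2.4 20.7] gap 21.1
[301.75851331 191.36545812]
[298.64668481 185.98804528]
t 6.37 p [ 449.8 -168.6  -29.9] x [ 0.458 -0.889 -0.002] y [-0.001  0.001 -1.   ] j [-0.61  0.58  1.79  0.    0.78  0.49] F [-4.3  2.9 20.5] gap 21.2
```

View pics/g4.png

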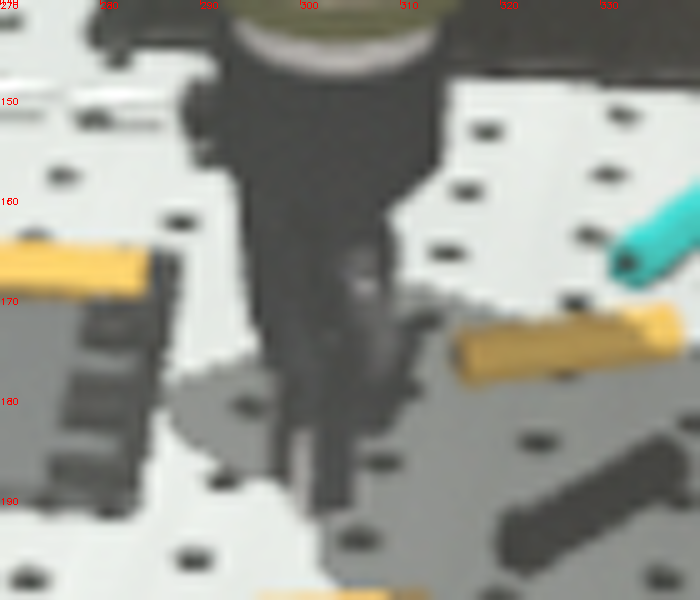

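Request:
servo_tool(moves=[[0,0,2,0,0,0],[0,0,6,0,0,0],[-4,-6,6,0,0,0],[-7.4,-10.5,6,0,0,0],[-7.4,-10.5,6,0,0,0],[-7.4,-10.5,6,0,0,0],[-7.4,-10.5,6,0,0,0],[-7.4,-10.5,2,0,0,0],[-7.4,-10.5,0.4,0,0,0],[-7.4,-10.5,0.3,0,0,0],[-7.4,-10.5,0.3,0,0,0]], fingers=0.45)

```text
clock: 7.28
ee_pos: [376.1, -272.5, -27.2]
ee_rot: [-1.397, 0.854, -0.848]
force: [-0.1, -0.4, -0.2]
finger_gap: 46.9
```

Run:
```python
from go import *; from h import *
st(); delta([375.7,-273.3,-27],Rt(.48-np.pi/2))
s=env.snapshot("side"); im=s["image"][:,:,::-1].copy()
crop(np.clip(im*1.5,0,255).astype(np.uint8),290,130,70,60,f"k1.png",10)
```

```text
t 7.28 p [ 376.1 -272.5  -27.2] x [ 0.459 -0.888 -0.004] y [-0.003  0.003 -1.   ] j [-0.88  0.56  1.83 -0.    0.76  0.21] F [-0.1 -0.4 -0.2] gap 46.9
 shift cm [-0.04 -0.08  0.02] rot [-0.003 -0.003  0.003]
```

View pics/k1.png

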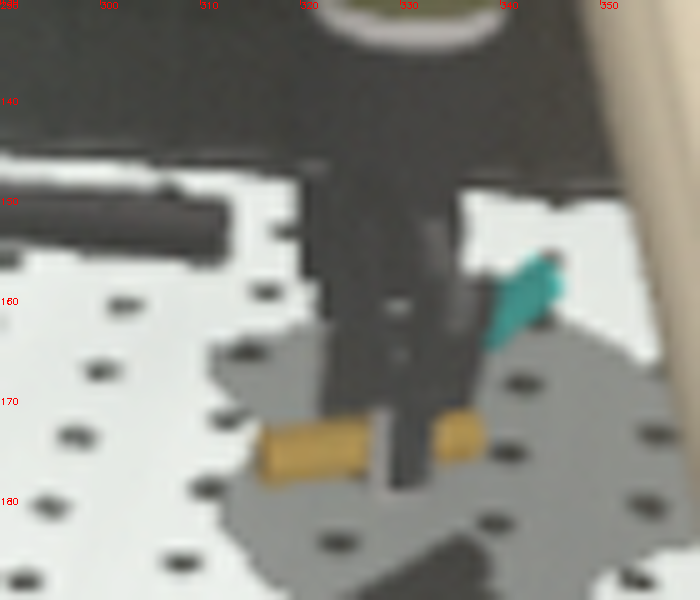

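The fingers now straddle the long spacer, with the near finger in front at about (330,175). I'll close them.

Request:
servo_tool(moves=[[0,0,0,0,0,0],[0,0,0,0,0,0],[0,0,0,0,0,0],[0,0,0,0,0,0],[0,0,0,0,0,0],[0,0,0,0,0,0]], fingers=1.0, newtons=40)

```text
clock: 7.83
ee_pos: [377.2, -273.3, -25.2]
ee_rot: [-1.398, 0.85, -0.851]
force: [1.8, 2.1, 8.3]
finger_gap: 18.8
```

Request:
servo_tool(moves=[[0,0,2,0,0,0],[0,0,4,0,0,0],[0,0,6,0,0,0],[0,0,8,0,0,0],[0,0,8,0,0,0]])

```text
clock: 8.25
ee_pos: [378.5, -274.6, 58.5]
ee_rot: [-1.4, 0.845, -0.857]
force: [0.2, -0.5, -0.4]
finger_gap: 18.6
```

Run:
```python
from go import *; from h import *
st()
s=env.snapshot("side"); im=s["image"][:,:,::-1].copy()
crop(np.clip(im*1.5,0,255).astype(np.uint8),290,120,70,60,f"k2.png",10)
c,s_=np.cos(.099),np.sin(.099); T=np.array([598.3,-205.8])
for nm,X in(("long",-37.5),("short",50)): print(nm,T+[c*X,s_*X])
delta([561,-209.5,60],Rt(.099-np.pi/2))
```

```text
t 8.25 p [ 378.5 -274.6   58.5] x [ 0.46  -0.888  0.007] y [ 0.005 -0.006 -1.   ] j [-0.88  0.41  1.74  0.    0.99  0.21] F [ 0.2 -0.5 -0.4] gap 18.6
long [ 560.98361871 -209.5064386 ]
short [ 648.05517506 -200.85808186]
 shift cm [18.31  6.45  0.33] rot [ 0.005  0.003 -0.378]
```

View pics/k2.png

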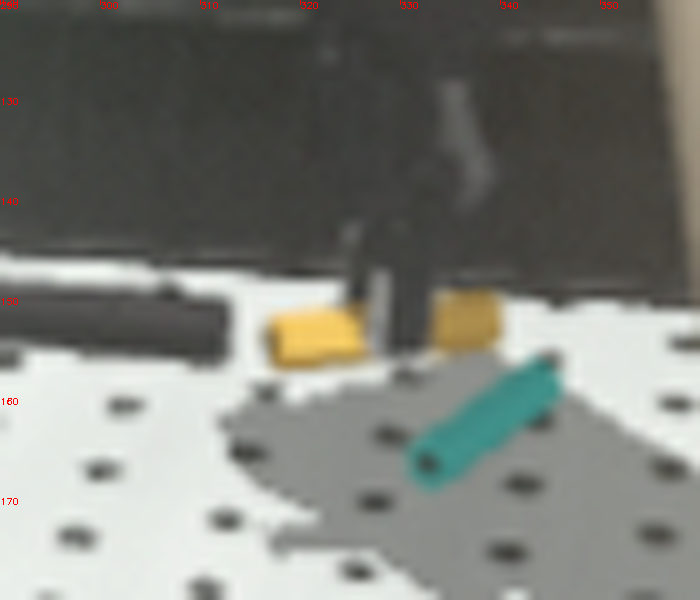

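Request:
servo_tool(moves=[[4,1.5,1,0,0,-0.1],[8,3,1,0,0,-0.2],[12,4.5,1,0,0,-0.3],[16,6,1,0.003,0.002,-0.378],[18.3,6.5,0.5,0.005,0.003,-0.378],[18.3,6.5,0.3,0.005,0.003,-0.378],[18.3,6.5,0.3,0.005,0.003,-0.378],[18.3,6.5,0.3,0.005,0.003,-0.378]])

```text
clock: 8.97
ee_pos: [559.9, -208.7, 58.6]
ee_rot: [-1.255, 1.138, -1.133]
force: [-0.6, -0.5, -0.8]
finger_gap: 18.5
```

Run:
```python
from go import *; from h import *
st()
s=env.snapshot("side"); im=s["image"][:,:,::-1].copy(); np.save("m_side.npy",im)
crop(np.clip(im*1.3,0,255).astype(np.uint8),225,130,80,65,f"m1.png",9)
o=env.get_obs()["ee_pos"]; c,s_=np.cos(.099),np.sin(.099)
for a in(-40,0,40): print(a,w2p("side",[o[0]+c*a,o[1]+s_*a,o[2]+35.6]))
delta([561,-209.5,60],Rt(.099-np.pi/2))
```

```text
t 8.97 p [ 559.9 -208.7   58.6] x [ 0.1   -0.995 -0.002] y [-0.002  0.002 -1.   ] j [-0.55  0.6   1.37  0.    1.18  0.92] F [-0.6 -0.5 -0.8] gap 18.5
-40 [283.07209991 155.26279636]
0 [271.25312187 154.49553575]
40 [259.52236328 153.73400214]
 shift cm [ 0.12 -0.04  0.09] rot [-0.001 -0.002  0.   ]
```

View pics/m1.png

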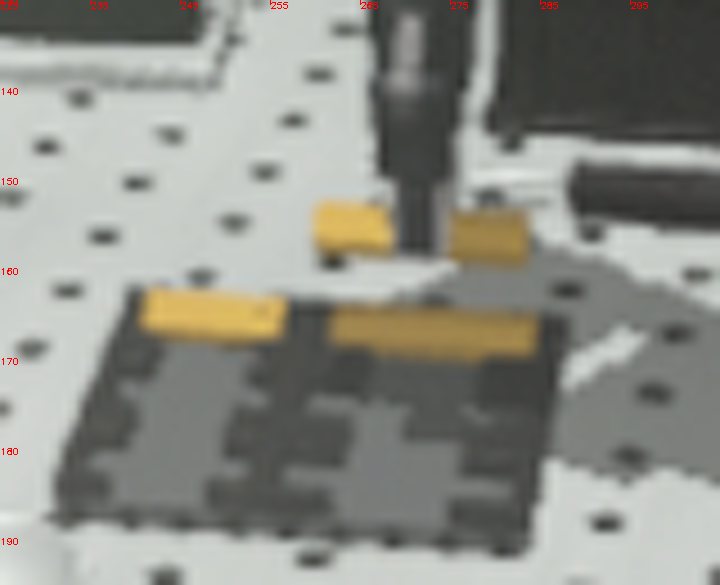

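Request:
servo_tool(moves=[[0.1,-0.1,-2,0,0,0],[0.1,-0.1,-4,0,0,0],[0.1,-0.1,-5,0,0,0],[0.1,-0.1,-5.5,0,0,0],[0.1,-0.1,-5.5,0,0,0],[0.1,-0.1,-5.5,0,0,0]])

```text
clock: 9.52
ee_pos: [560.9, -210.5, 4.8]
ee_rot: [-1.254, 1.137, -1.135]
force: [0.3, 0.8, 0.1]
finger_gap: 18.4
```

Run:
```python
from go import *; from h import *
st()
s=env.snapshot("side"); im=s["image"][:,:,::-1].copy()
crop(np.clip(im*1.3,0,255).astype(np.uint8),225,130,80,65,f"m2.png",9)
delta([561,-209.5,-14],Rt(.099-np.pi/2))
```

```text
t 9.52 p [ 560.9 -210.5    4.8] x [ 0.098 -0.995 -0.001] y [-0.001  0.001 -1.   ] j [-0.56  0.66  1.41  0.    1.06  0.92] F [0.3 0.8 0.1] gap 18.4
 shift cm [-0.01  0.11 -1.91] rot [-0. -0.  0.]
```

View pics/m2.png

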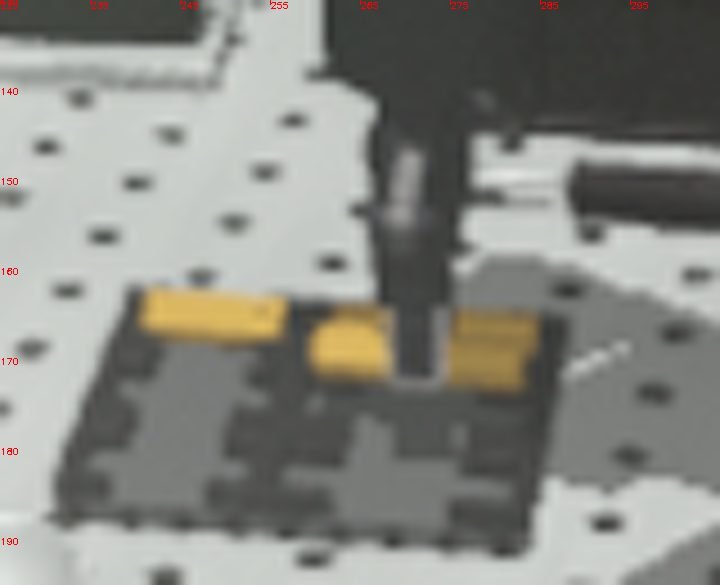

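Request:
servo_tool(moves=[[0,0.1,-0.6,0,0,0],[0,0.1,-1.2,0,0,0],[0,0.1,-1.6,0,0,0],[0,0.1,-1.9,0,0,0],[0,0.1,-1.9,0,0,0]])

```text
clock: 9.98
ee_pos: [560.7, -209.3, -14.7]
ee_rot: [-1.254, 1.138, -1.135]
force: [-0.3, 0.8, -0.6]
finger_gap: 18.7
```

Run:
```python
from go import *; from h import *
st()
s=env.snapshot("side"); im=s["image"][:,:,::-1].copy()
crop(np.clip(im*1.3,0,255).astype(np.uint8),225,130,80,65,f"m3.png",9)
```

```text
t 9.98 p [ 560.7 -209.3  -14.7] x [ 0.099 -0.995 -0.001] y [-0.001  0.001 -1.   ] j [-0.55  0.69  1.43  0.    1.02  0.92] F [-0.3  0.8 -0.6] gap 18.7
```

View pics/m3.png

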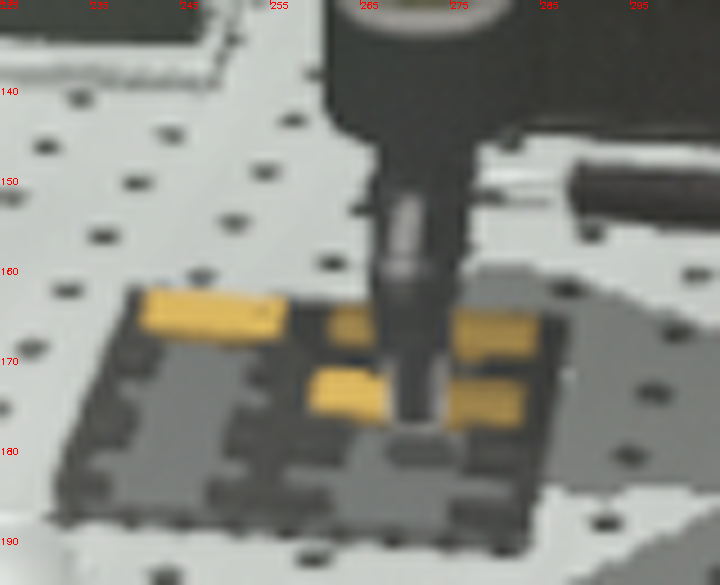

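Request:
servo_tool(moves=[[0,0,0,0,0,0],[0,0,0,0,0,0],[0,0,0,0,0,0],[0,0,0,0,0,0]], fingers=0.6)

```text
clock: 10.37
ee_pos: [561.1, -209.5, -14.1]
ee_rot: [-1.254, 1.137, -1.136]
force: [0.5, 1.0, -0.7]
finger_gap: 34.3
```

Request:
servo_tool(moves=[[0,0,2,0,0,0],[0,0,5,0,0,0],[0,0,8,0,0,0],[0,0,9,0,0,0]])

```text
clock: 10.7
ee_pos: [562.6, -210.4, 80.3]
ee_rot: [-1.253, 1.131, -1.141]
force: [0.3, 0.5, 0.5]
finger_gap: 34.1
```

Run:
```python
from go import *; from h import *
st()
s=env.snapshot("side"); im=s["image"][:,:,::-1].copy()
crop(np.clip(im*1.3,0,255).astype(np.uint8),225,130,80,65,f"m4.png",9)
delta([422.8,-80,40],Rt(.36-np.pi/2))
```

```text
t 10.7 p [ 562.6 -210.4   80.3] x [ 0.099 -0.995  0.003] y [ 0.005 -0.003 -1.   ] j [-0.55  0.57  1.34  0.    1.23  0.92] F [0.3 0.5 0.5] gap 34.1
 shift cm [-14.    13.05  -4.05] rot [0.003 0.006 0.261]
```

View pics/m4.png

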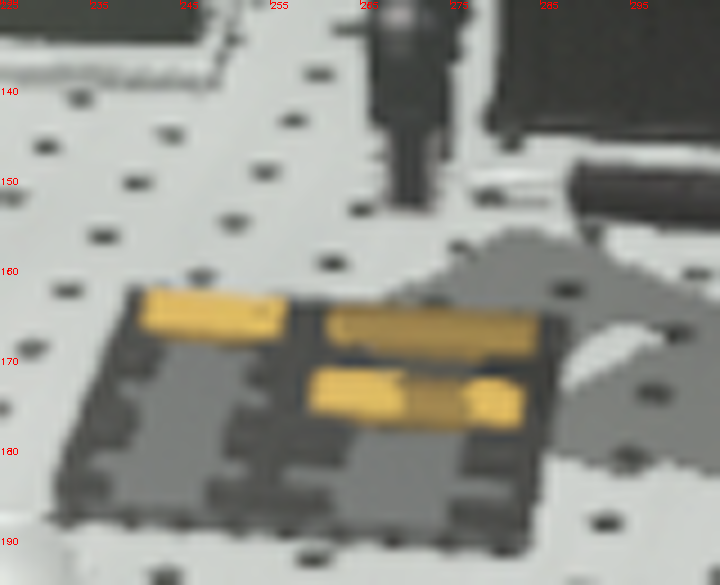

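The long spacer sits in the middle long slot, from (259,172) to (284,175). Next is the short one.

Request:
servo_tool(moves=[[-3.5,3.3,-0.5,0,0,0.1],[-7,6.5,-1,0,0,0.2],[-10.5,9.8,-2,0,0.003,0.261],[-14,13,-3,0.003,0.006,0.261],[-14,13,-5,0.003,0.006,0.261],[-14,13.1,-5,0.003,0.006,0.261],[-14,13.1,-5,0.003,0.006,0.261],[-14,13.1,-5,0.003,0.006,0.261]], fingers=0.45)

```text
clock: 11.42
ee_pos: [423.7, -80.1, 30.5]
ee_rot: [-1.358, 0.939, -0.941]
force: [-0.1, -0.5, 0.5]
finger_gap: 47.0
```

Run:
```python
from go import *; from h import *
st(); delta([422.8,-80,-26.5],Rt(.36-np.pi/2))
s=env.snapshot("side"); im=s["image"][:,:,::-1].copy()
crop(np.clip(im*1.3,0,255).astype(np.uint8),260,150,80,65,f"n1.png",9)
```

```text
t 11.42 p [423.7 -80.1  30.5] x [ 0.352 -0.936  0.   ] y [ 0.001 -0.    -1.   ] j [-0.46  0.41  1.86  0.    0.87  0.75] F [-0.1 -0.5  0.5] gap 47.0
 shift cm [-0.09  0.01 -5.7 ] rot [0.    0.001 0.   ]
```

View pics/n1.png

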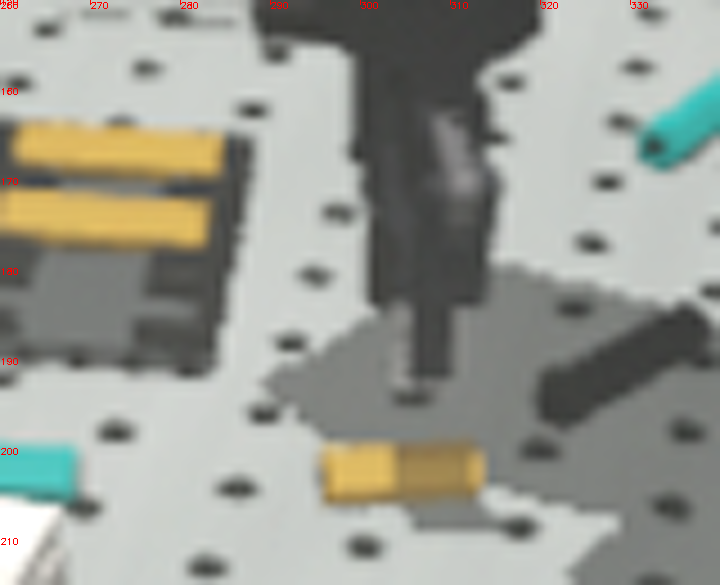

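Request:
servo_tool(moves=[[-0.1,0,-2,0,0,0],[-0.1,0,-4,0,0,0],[-0.1,0,-5.2,0,0,0],[-0.1,0,-5.7,0,0,0],[-0.1,0,-5.7,0,0,0],[-0.1,0,-5.7,0,0,0]])

```text
clock: 11.97
ee_pos: [423.8, -81.0, -25.9]
ee_rot: [-1.357, 0.938, -0.943]
force: [-0.4, 0.5, -0.5]
finger_gap: 47.2
```

Request:
servo_tool(moves=[[0,0,0,0,0,0],[0,0,0,0,0,0],[0,0,0,0,0,0],[0,0,0,0,0,0],[0,0,0,0,0,0],[0,0,0,0,0,0]], fingers=1.0)

```text
clock: 12.47
ee_pos: [424.5, -81.4, -25.0]
ee_rot: [-1.357, 0.936, -0.945]
force: [-1.0, -1.4, 6.8]
finger_gap: 18.9
```

Request:
servo_tool(moves=[[0,0,2,0,0,0],[0,0,5,0,0,0],[0,0,8,0,0,0],[0,0,9,0,0,0],[0,0,9,0,0,0]])

```text
clock: 12.88
ee_pos: [425.8, -82.0, 67.6]
ee_rot: [-1.356, 0.931, -0.949]
force: [0.0, -0.7, -0.4]
finger_gap: 18.7
```

Run:
```python
from go import *; from h import *
st()
s=env.snapshot("side"); im=s["image"][:,:,::-1].copy()
crop(np.clip(im*1.3,0,255).astype(np.uint8),260,140,80,65,f"n2.png",9)
delta([648,-201,60],Rt(.099-np.pi/2))
o=env.get_obs()["ee_pos"]; c,s_=np.cos(.36),np.sin(.36)
for a in(-27.5,0,27.5): print(a,w2p("side",[o[0]+c*a,o[1]+s_*a,o[2]+35.6]))
```

```text
t 12.88 p [425.8 -82.   67.6] x [ 0.352 -0.936  0.008] y [ 0.01  -0.005 -1.   ] j [-0.46  0.34  1.82  0.    0.97  0.75] F [ 0.  -0.7 -0.4] gap 18.7
 shift cm [ 22.3  -11.94  -0.6 ] rot [ 0.004  0.007 -0.26 ]
-27.5 [313.56931022 175.67806461]
0 [304.72149762 176.22451505]
27.5 [295.84473985 176.77275318]
```

View pics/n2.png

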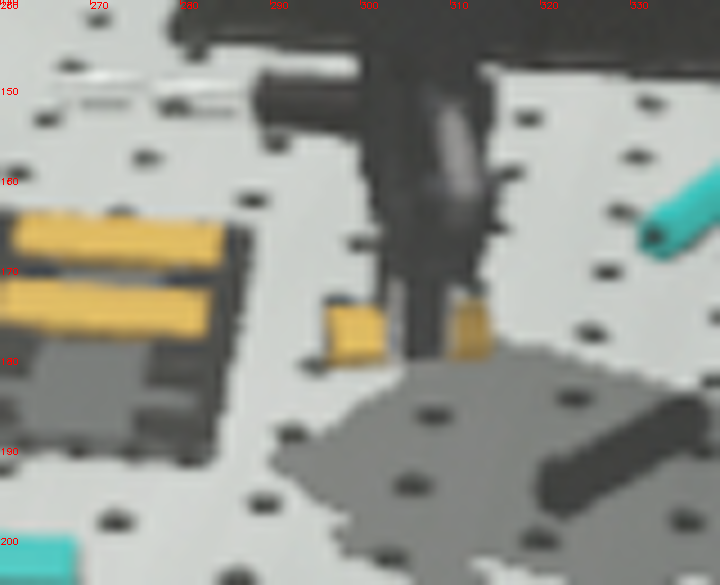

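Request:
servo_tool(moves=[[3.5,-1.9,0,0,0,-0.1],[7,-3.8,0,0,0,-0.2],[10.5,-5.6,0,0.002,0.003,-0.26],[14,-7.5,0,0.004,0.007,-0.26],[17.5,-9.4,0,0.004,0.007,-0.26],[21,-11.3,0,0.004,0.007,-0.26],[22.3,-11.9,0,0.004,0.007,-0.26],[22.3,-11.9,0,0.004,0.007,-0.26],[22.3,-11.9,-2,0.004,0.007,-0.26],[22.3,-11.9,-4,0.004,0.007,-0.26],[22.3,-11.9,-5,0.004,0.007,-0.26],[22.3,-11.9,-5,0.004,0.007,-0.26]])

```text
clock: 13.93
ee_pos: [645.7, -199.4, 12.4]
ee_rot: [-1.257, 1.141, -1.131]
force: [-0.1, 0.8, 0.4]
finger_gap: 18.7
```

Run:
```python
from go import *; from h import *
st()
s=env.snapshot("side"); im=s["image"][:,:,::-1].copy()
crop(np.clip(im*1.3,0,255).astype(np.uint8),215,130,80,65,f"n3.png",9)
delta([648,-201,-13.5],Rt(.099-np.pi/2))
o=env.get_obs()["ee_pos"]; c,s_=np.cos(.099),np.sin(.099)
for a in(-27.5,0,27.5): print(a,w2p("side",[o[0]+c*a,o[1]+s_*a,o[2]+35.6]))
```

```text
t 13.93 p [ 645.7 -199.4   12.4] x [ 0.099 -0.995 -0.003] y [-0.006  0.003 -1.   ] j [-0.47  0.77  1.15 -0.    1.23  1.  ] F [-0.1  0.8  0.4] gap 18.7
 shift cm [ 0.12 -0.11 -2.8 ] rot [-0.001 -0.003 -0.   ]
-27.5 [253.83510199 164.9594565 ]
0 [245.97122027 164.41978154]
27.5 [238.14680739 163.88281522]
```

View pics/n3.png

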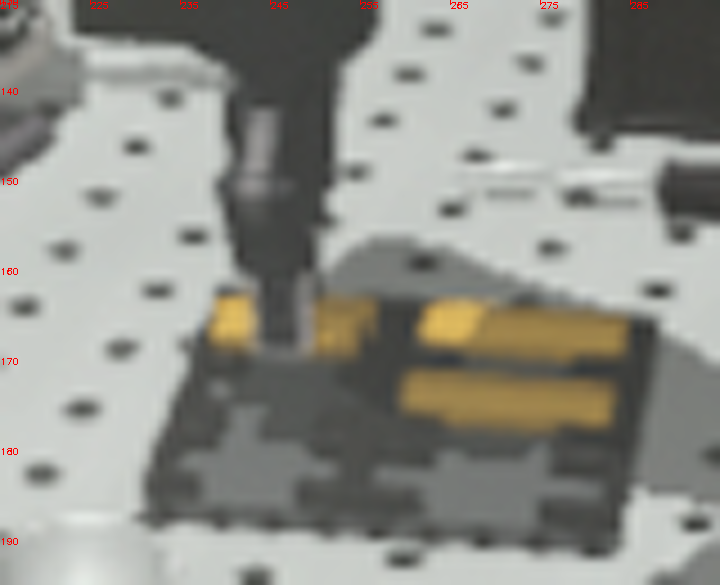

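Request:
servo_tool(moves=[[0.15,-0.1,-0.6,0,-0.003,0],[0.15,-0.1,-1.4,0,-0.003,0],[0.15,-0.1,-2,0,-0.003,0],[0.15,-0.1,-2.5,0,-0.003,0],[0.15,-0.1,-2.7,0,-0.003,0],[0.15,-0.1,-2.7,0,-0.003,0]])

```text
clock: 14.48
ee_pos: [648.1, -200.8, -13.1]
ee_rot: [-1.254, 1.137, -1.134]
force: [0.0, -0.0, -0.1]
finger_gap: 18.8
```

Run:
```python
from go import *; from h import *
st()
s=env.snapshot("side"); im=s["image"][:,:,::-1].copy()
crop(np.clip(im*1.3,0,255).astype(np.uint8),215,130,80,65,f"n4.png",9)
```

```text
t 14.48 p [ 648.1 -200.8  -13.1] x [ 0.099 -0.995 -0.002] y [-0.001  0.002 -1.   ] j [-0.47  0.8   1.17  0.    1.18  1.  ] F [ 0.  -0.  -0.1] gap 18.8
```

View pics/n4.png

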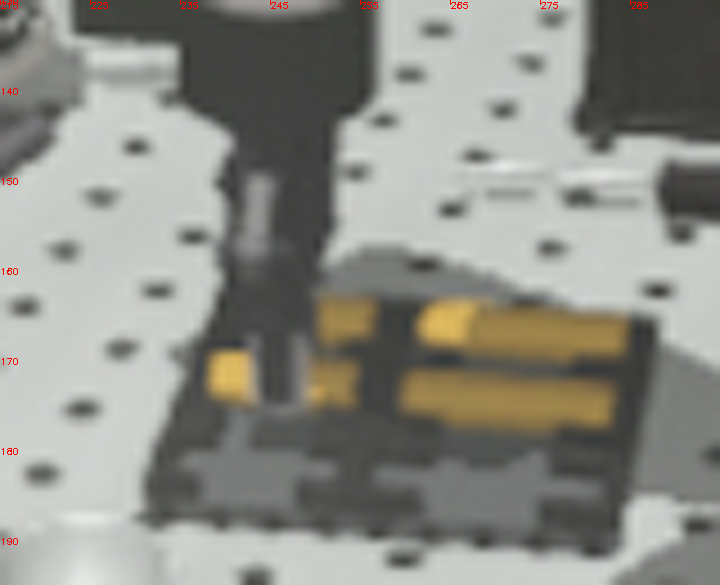

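Request:
servo_tool(moves=[[0,0,0,0,0,0],[0,0,0,0,0,0],[0,0,0,0,0,0],[0,0,0,0,0,0]], fingers=0.6)

```text
clock: 14.87
ee_pos: [648.4, -201.0, -12.3]
ee_rot: [-1.254, 1.136, -1.135]
force: [1.6, 0.6, 0.4]
finger_gap: 34.2
```

Request:
servo_tool(moves=[[0,0,2,0,0,0],[0,0,5,0,0,0],[0,0,9,0,0,0],[-2,2,13,0,0,0],[-4,6,15,0,0,0.1],[-7,10,17,0,0,0.2],[-10,14,18,0,0,0.3],[-13,18,18,0,0,0.4],[-16,22,18,0,0,0.5],[-18,26,18,0,0,0.6],[-20,30,18,0,0,0.7],[-22,32,18,0,0,0.8]])

```text
clock: 15.87
ee_pos: [451.2, 86.0, 167.7]
ee_rot: [-1.506, 0.522, -0.522]
force: [0.6, 0.1, 0.7]
finger_gap: 34.2
```

Run:
```python
from go import *; from h import *
st()
for n in("top","side"):
    s=env.snapshot(n); im=s["image"][:,:,::-1].copy(); np.save(f"q_{n}.npy",im)
    crop(im,*((285,140,90,80) if n=="top" else (215,130,80,65)),f"q_{n}.png",7)
delta([456,254,180],Rt(-.076))
```

```text
t 15.87 p [451.2  86.  167.7] x [ 0.786 -0.618 -0.   ] y [ 0.001  0.001 -1.   ] j [-0.07  0.25  1.59  0.    1.29  0.6 ] F [0.6 0.1 0.7] gap 34.2
 shift cm [ 0.7  16.56  1.21] rot [-0.001 -0.002  0.587]
```

View pics/q_top.png

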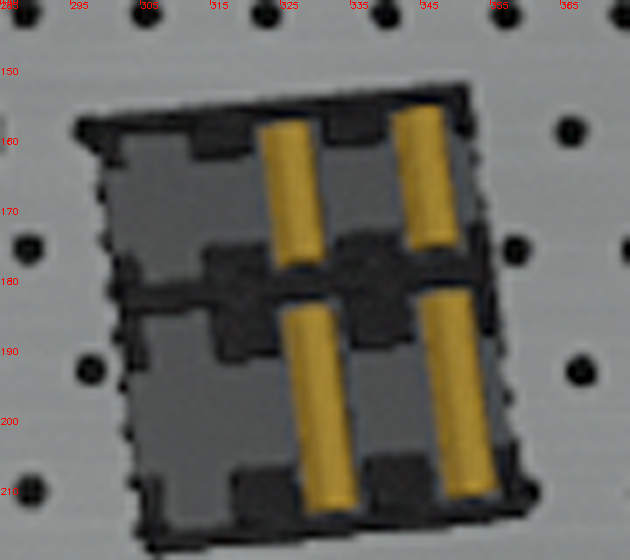

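View pics/q_side.png

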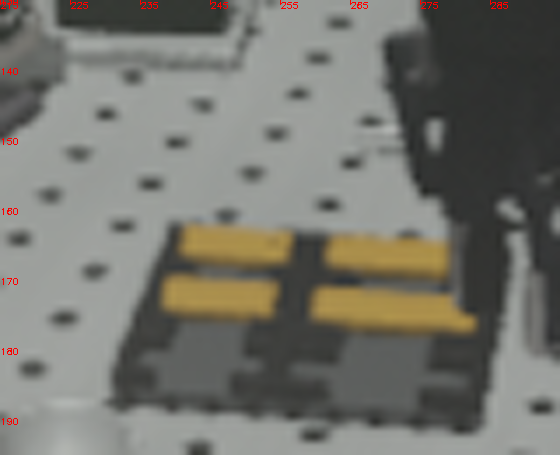

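Top view: both spacers lie inside the middle slots, parallel to the stowed ones. Next I'll go above the handle.

Request:
servo_tool(moves=[[0.8,3,0,0,0,0.1],[0.8,6,0,0,0,0.2],[0.8,9,0,0,0,0.3],[0.8,12,0,0,0,0.4],[0.8,15,0,0,0,0.5],[0.8,16.8,-1,0,0,0.587],[0.8,16.8,-2,0,0,0.587],[0.8,16.8,-3,0,0,0.587],[0.8,16.8,-3,0,0,0.587]], fingers=0.55)

```text
clock: 16.72
ee_pos: [456.3, 256.2, 136.3]
ee_rot: [-1.57, 0.064, -0.056]
force: [-0.3, -0.6, -0.6]
finger_gap: 38.3
```

Run:
```python
from go import *; from h import *
st()
s=env.snapshot("side"); im=s["image"][:,:,::-1].copy()
crop(np.clip(im*1.3,0,255).astype(np.uint8),200,160,110,110,f"r1.png",5)
delta([459,254,67],Rt(-.076))
s=env.snapshot("top"); im=s["image"][:,:,::-1].copy()
crop(np.clip(im*1.3,0,255).astype(np.uint8),100,180,110,90,f"r1t.png",6)
```

```text
t 16.72 p [456.3 256.2 136.3] x [ 0.997 -0.076 -0.005] y [-0.005 -0.    -1.   ] j [0.28 0.39 1.48 0.   1.28 0.36] F [-0.3 -0.6 -0.6] gap 38.3
 shift cm [ 0.22 -0.21 -7.04] rot [-0.    -0.003  0.001]
```

View pics/r1.png

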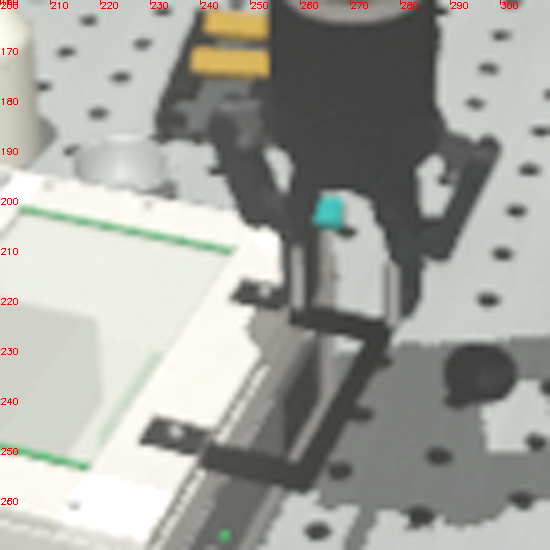

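View pics/r1t.png

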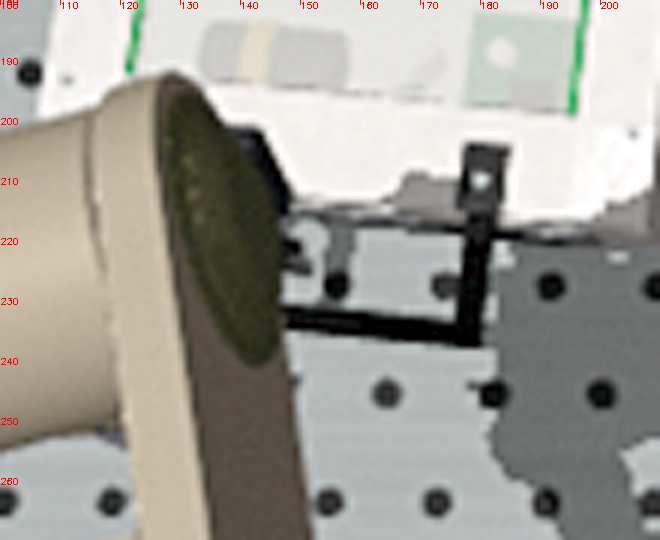

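Run:
```python
from h import *
print(p2w("side",269.5,222.5,168),w2p("side",[456.3,256.2,168]),w2p("top",[456.3,256.2,168]))
# bar edges from r1 (side): near pt (258,258) outer corner, centre line pts
for uv in((276,226),(267.5,241),(260.5,255)): print(p2w("side",*uv,111))
for uv in((150,232.8),(165,234)): print(p2w("top",*uv,111))
```

```text
[454.49718293 262.95185762 168.        ] [269.41598962 220.74376963] [146.2158867  233.11325806]
[452.47595927 198.3933323  111.        ]
[459.31236108 262.39889494 111.        ]
[463.04802421 316.61384355 111.        ]
[458.91057661 263.40627647 111.        ]
[456.02018585 225.83975331 111.        ]
```

Request:
servo_tool(moves=[[0.25,-0.1,-2,0,-0.003,0],[0.25,-0.1,-4,0,-0.003,0],[0.25,-0.1,-6,0,-0.003,0],[0.25,-0.1,-7,0,-0.003,0],[0.25,-0.1,-7,0,-0.003,0],[0.25,-0.1,-7,0,-0.003,0]])

```text
clock: 17.32
ee_pos: [460.3, 255.0, 68.8]
ee_rot: [-1.569, 0.06, -0.062]
force: [0.8, -0.1, 0.7]
finger_gap: 38.3
```

Request:
servo_tool(moves=[[0,0,0,0,0,0],[0,0,0,0,0,0],[0,0,0,0,0,0],[0,0,0,0,0,0],[0,0,0,0,0,0],[0,0,0,0,0,0]], fingers=1.0, newtons=30)

```text
clock: 17.82
ee_pos: [460.0, 255.1, 69.7]
ee_rot: [-1.569, 0.06, -0.062]
force: [-5.4, 0.5, 6.6]
finger_gap: 10.7
```

Run:
```python
from go import *; from h import *
st()
s=env.snapshot("side"); im=s["image"][:,:,::-1].copy()
crop(np.clip(im*1.3,0,255).astype(np.uint8),200,160,110,110,f"r2.png",5)
st()
```

```text
t 17.82 p [460.  255.1  69.7] x [ 0.997 -0.077  0.002] y [ 0.002  0.001 -1.   ] j [0.28 0.48 1.56 0.   1.1  0.36] F [-5.4  0.5  6.6] gap 10.7
t 17.87 p [460.  255.1  69.6] x [ 0.997 -0.078  0.002] y [ 0.002  0.001 -1.   ] j [0.28 0.48 1.56 0.   1.1  0.36] F [-5.   0.8  6. ] gap 11.0
```

View pics/r2.png

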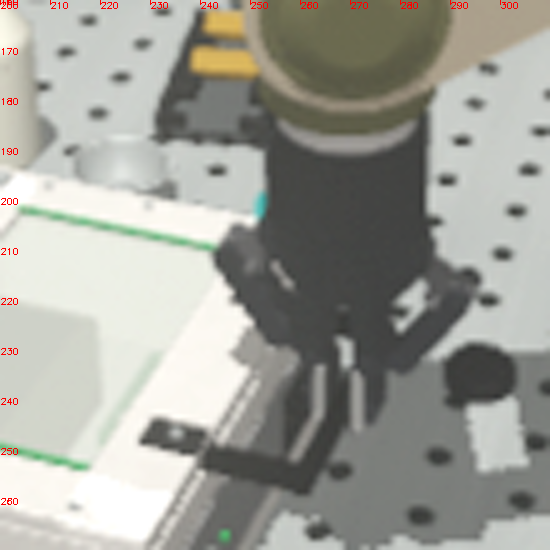

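```bash
cat > plan.py <<'E'
from go import *
REF=np.array([460.0,255.1,69.7]); YAW=-.077; EX=np.array([np.cos(YAW),np.sin(YAW),0]); EZ=np.array([0,0,1.])
def tgt(q,l,H=1.0):
    dB=EX*(-265*np.cos(q)+6*np.sin(q)+265)+EZ*(265*np.sin(q)+6*np.cos(q)-6)
    d=EX*np.sin(l)-EZ*np.cos(l)
    L1=14.3+27*H; L2=27*(1-H)
    return REF+dB+L1*(d+EZ), Rt(YAW,l,YAW)
def qof(l=None,H=1.0):
    o=env.get_obs(); d=R.from_rotvec(o["ee_rot"]).as_matrix()[:,1]; L1=14.3+27*H
    b=o["ee_pos"]-REF-L1*(d+EZ); x=b@EX-265; z=b[2]+6
    q=np.arctan2(z,-x)-np.arctan2(6,265); lean=np.arctan2(d@EX,-d[2])
    return q,np.hypot(x,z)-265.07,lean
def rows(qs,ls,H=1.0):
    o=env.get_obs(); R0=R.from_rotvec(o["ee_rot"]); out=[]
    for q,l in zip(qs,ls):
        p,Rd=tgt(q,l,H); out.append([round(float(v),2) for v in (p-o["ee_pos"])/10]+[round(float(v),3) for v in (Rd*R0.inv()).as_rotvec()])
    print(out)
def rep():
    st()
    for H in(1,0): print("H",H,"q %.3f rad err %.1f lean %.3f"%qof(H=H))
    o=env.get_obs(); print("F inst x %.1f z %.1f"%(o["force"]@EX,o["force"][2]))
E
python3 - <<'E'
from plan import *
rep(); rows(np.linspace(.025,.3,10),np.zeros(10))
E
```

```text
t 17.87 p [460.  255.1  69.6] x [ 0.997 -0.078  0.002] y [ 0.002  0.001 -1.   ] j [0.28 0.48 1.56 0.   1.1  0.36] F [-5.   0.8  6. ] gap 11.0
H 1 q -0.000 rad err 0.1 lean 0.002
H 0 q -0.000 rad err 0.0 lean 0.002
F inst x -5.0 z 6.0
[[0.02, -0.0, 0.67, -0.001, 0.002, 0.001], [0.07, -0.01, 1.48, -0.001, 0.002, 0.001], [0.15, -0.01, 2.28, -0.001, 0.002, 0.001], [0.25, -0.02, 3.09, -0.001, 0.002, 0.001], [0.37, -0.03, 3.89, -0.001, 0.002, 0.001], [0.52, -0.04, 4.68, -0.001, 0.002, 0.001], [0.69, -0.06, 5.47, -0.001, 0.002, 0.001], [0.89, -0.07, 6.26, -0.001, 0.002, 0.001], [1.11, -0.09, 7.04, -0.001, 0.002, 0.001], [1.36, -0.11, 7.81, -0.001, 0.002, 0.001]]
```

Request:
servo_tool(moves=[[0.02,0,0.67,0,0,0],[0.07,-0.01,1.48,0,0,0],[0.15,-0.01,2.28,0,0,0],[0.25,-0.02,3.1,0,0,0],[0.37,-0.03,3.9,0,0,0],[0.52,-0.04,4.7,0,0,0],[0.69,-0.06,5.5,0,0,0],[0.89,-0.07,6.3,0,0,0],[1.1,-0.09,7.0,0,0,0],[1.36,-0.1,7.8,0,0,0],[1.36,-0.1,7.8,0,0,0]])

```text
clock: 18.78
ee_pos: [473.2, 253.9, 149.2]
ee_rot: [-1.569, 0.06, -0.061]
force: [-7.5, -0.5, 1.1]
finger_gap: 11.3
```

Run:
```python
from plan import *; from h import *
rep()
s=env.snapshot("side"); im=s["image"][:,:,::-1].copy(); np.save("s1.npy",im)
crop(np.clip(im*1.3,0,255).astype(np.uint8),130,130,180,150,f"s1.png",4)
rows(np.linspace(.33,.55,10),np.linspace(.03,.3,10))
```

```text
t 18.78 p [473.2 253.9 149.2] x [ 0.997 -0.077  0.001] y [ 0.001  0.001 -1.   ] j [0.27 0.4  1.42 0.   1.32 0.35] F [-7.5 -0.5  1.1] gap 11.3
H 1 q 0.305 rad err 0.8 lean 0.001
H 0 q 0.305 rad err 0.8 lean 0.001
F inst x -7.4 z 1.1
[[0.44, -0.02, 0.67, -0.003, -0.029, 0.001], [0.79, -0.04, 1.28, -0.005, -0.059, 0.001], [1.16, -0.07, 1.89, -0.008, -0.089, 0.0], [1.54, -0.1, 2.5, -0.01, -0.119, 0.0], [1.94, -0.13, 3.1, -0.012, -0.149, 0.0], [2.35, -0.16, 3.7, -0.015, -0.179, 0.0], [2.77, -0.2, 4.3, -0.017, -0.209, 0.0], [3.21, -0.23, 4.89, -0.019, -0.239, 0.0], [3.66, -0.26, 5.48, -0.022, -0.269, 0.0], [4.12, -0.3, 6.06, -0.024, -0.299, 0.0]]
```

View pics/s1.png

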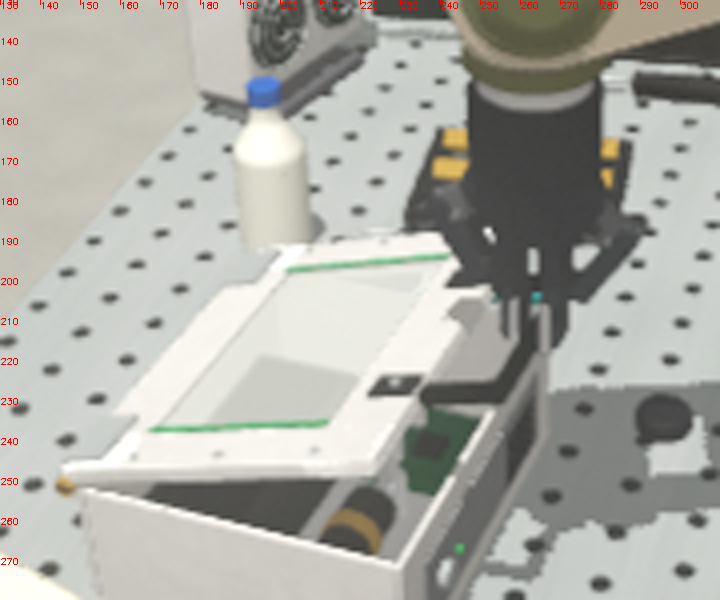

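Request:
servo_tool(moves=[[0.44,-0.02,0.67,-0.003,-0.03,0],[0.79,-0.04,1.28,-0.005,-0.06,0],[1.16,-0.07,1.89,-0.008,-0.09,0],[1.54,-0.1,2.5,-0.01,-0.12,0],[1.94,-0.13,3.1,-0.012,-0.15,0],[1.94,-0.13,3.1,-0.012,-0.15,0]])

```text
clock: 19.33
ee_pos: [490.7, 252.3, 180.9]
ee_rot: [-1.573, -0.057, -0.178]
force: [-13.2, -2.3, 4.3]
finger_gap: 10.6
```

Run:
```python
from plan import *; from h import *
rep()
rows(np.linspace(.46,.67,10),np.linspace(.18,.45,10))
```

```text
t 19.33 p [490.7 252.3 180.9] x [ 0.986 -0.076  0.149] y [ 0.149 -0.012 -0.989] j [ 0.29  0.34  1.43 -0.06  1.23  0.38] F [-13.2  -2.3   4.3] gap 10.6
H 1 q 0.430 rad err 2.1 lean 0.150
H 0 q 0.437 rad err -1.4 lean 0.150
F inst x -13.0 z 4.3
[[0.68, -0.01, 0.65, -0.002, -0.03, -0.0], [1.09, -0.05, 1.22, -0.004, -0.06, -0.0], [1.51, -0.08, 1.78, -0.006, -0.09, -0.0], [1.95, -0.11, 2.34, -0.009, -0.12, -0.0], [2.4, -0.15, 2.9, -0.011, -0.15, -0.0], [2.86, -0.18, 3.45, -0.013, -0.18, 0.0], [3.33, -0.22, 4.0, -0.016, -0.21, 0.0], [3.81, -0.26, 4.55, -0.018, -0.24, 0.0], [4.3, -0.29, 5.08, -0.02, -0.269, 0.0], [4.8, -0.33, 5.62, -0.022, -0.299, 0.0]]
```

```bash
sed -i 's/^REF=.*;  *YAW/REF=np.array([459.0,255.1,69.7]); YAW/; s/^REF=np.array(\[460.0,255.1,69.7\])/REF=np.array([459.0,255.1,69.7])/' plan.py; head -2 plan.py
python3 - <<'E'
from plan import *
rows(np.linspace(.45,.58,6),np.linspace(.17,.30,6),H=.5)
E
```

```text
from go import *
REF=np.array([459.0,255.1,69.7]); YAW=-.077; EX=np.array([np.cos(YAW),np.sin(YAW),0]); EZ=np.array([0,0,1.])
[[0.19, 0.02, 0.39, -0.001, -0.02, -0.0], [0.58, -0.01, 1.01, -0.003, -0.046, -0.0], [0.98, -0.05, 1.63, -0.005, -0.072, -0.0], [1.41, -0.08, 2.23, -0.007, -0.098, -0.0], [1.84, -0.11, 2.84, -0.009, -0.124, -0.0], [2.29, -0.15, 3.43, -0.011, -0.15, -0.0]]
```

Request:
servo_tool(moves=[[0.19,0.02,0.4,0,-0.02,0],[0.58,-0.01,1.0,-0.003,-0.046,0],[0.98,-0.05,1.63,-0.005,-0.072,0],[1.4,-0.08,2.23,-0.007,-0.098,0],[1.84,-0.1,2.84,-0.009,-0.124,0],[2.3,-0.15,3.43,-0.011,-0.15,0],[2.3,-0.15,3.43,-0.011,-0.15,0]])

```text
clock: 19.92
ee_pos: [514.2, 250.3, 216.7]
ee_rot: [-1.569, -0.179, -0.299]
force: [-3.7, -5.3, -0.2]
finger_gap: 10.5
```

Run:
```python
from plan import *; from h import *
rep(); print("H.5 q %.3f err %.1f l %.3f"%qof(H=.5))
s=env.snapshot("side"); im=s["image"][:,:,::-1].copy(); np.save("s2.npy",im)
crop(np.clip(im*1.3,0,255).astype(np.uint8),130,110,180,150,f"s2.png",4)
rows(np.linspace(.60,.75,7),np.linspace(.32,.48,7),H=.5)
```

```text
t 19.92 p [514.2 250.3 216.7] x [ 0.951 -0.073  0.299] y [ 0.298 -0.024 -0.954] j [ 0.3   0.29  1.43 -0.12  1.14  0.42] F [-3.7 -5.3 -0.2] gap 10.5
H 1 q 0.575 rad err 3.5 lean 0.304
H 0 q 0.596 rad err -2.4 lean 0.304
F inst x -3.3 z -0.2
H.5 q 0.586 err 0.5 l 0.304
[[0.35, 0.03, 0.35, -0.0, -0.018, 0.0], [0.81, -0.01, 0.91, -0.003, -0.045, 0.0], [1.28, -0.05, 1.46, -0.005, -0.071, 0.0], [1.77, -0.08, 2.0, -0.007, -0.098, 0.0], [2.27, -0.12, 2.53, -0.009, -0.124, 0.0], [2.78, -0.16, 3.05, -0.011, -0.151, 0.0], [3.3, -0.2, 3.57, -0.013, -0.177, 0.0]]
```

View pics/s2.png

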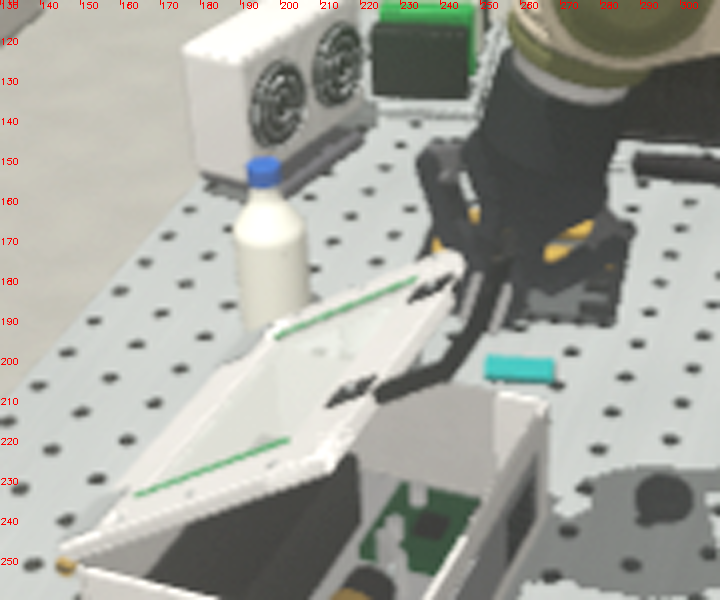

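Request:
servo_tool(moves=[[0.35,0.03,0.35,0,-0.018,0],[0.81,0.02,0.91,-0.003,-0.045,0],[1.28,-0.02,1.46,-0.005,-0.071,0],[1.77,-0.05,2.0,-0.007,-0.098,0],[2.27,-0.1,2.53,-0.009,-0.124,0],[2.78,-0.13,3.05,-0.011,-0.151,0],[3.3,-0.17,3.57,-0.013,-0.177,0],[3.3,-0.17,3.57,-0.013,-0.177,0]])

```text
clock: 20.63
ee_pos: [547.4, 248.6, 253.4]
ee_rot: [-1.555, -0.32, -0.439]
force: [-3.8, -3.8, 2.9]
finger_gap: 10.6
```

Run:
```python
from plan import *; from h import *
rep(); print("H.5 q %.3f err %.1f l %.3f"%qof(H=.5))
rows(np.linspace(.77,.95,10),np.linspace(.50,.62,10),H=.5)
```

```text
t 20.63 p [547.4 248.6 253.4] x [ 0.883 -0.068  0.465] y [ 0.463 -0.036 -0.885] j [ 0.32  0.26  1.42 -0.21  1.02  0.46] F [-3.8 -3.8  2.9] gap 10.6
H 1 q 0.735 rad err 4.1 lean 0.483
H 0 q 0.776 rad err -2.6 lean 0.483
F inst x -3.5 z 2.9
H.5 q 0.755 err 0.7 l 0.483
[[0.36, -0.06, 0.25, -0.001, -0.017, 0.0], [0.77, -0.09, 0.63, -0.002, -0.03, 0.0], [1.19, -0.12, 1.01, -0.003, -0.043, 0.0], [1.62, -0.16, 1.38, -0.004, -0.056, 0.0], [2.05, -0.19, 1.75, -0.005, -0.07, 0.0], [2.49, -0.22, 2.1, -0.007, -0.083, 0.0], [2.94, -0.26, 2.45, -0.008, -0.096, 0.0], [3.39, -0.29, 2.79, -0.009, -0.11, 0.0], [3.85, -0.33, 3.13, -0.01, -0.123, 0.0], [4.31, -0.36, 3.45, -0.011, -0.136, 0.0]]
```

Request:
servo_tool(moves=[[0.36,0,0.25,0,-0.017,0],[0.77,-0.03,0.63,-0.002,-0.03,0],[1.19,-0.06,1.0,-0.003,-0.043,0],[1.62,-0.1,1.38,-0.004,-0.056,0],[2.05,-0.13,1.75,-0.005,-0.07,0],[2.49,-0.16,2.1,-0.007,-0.083,0],[2.94,-0.2,2.45,-0.008,-0.096,0],[3.39,-0.23,2.79,-0.009,-0.11,0],[3.85,-0.27,3.13,-0.01,-0.123,0],[4.3,-0.3,3.45,-0.011,-0.136,0],[4.3,-0.3,3.45,-0.011,-0.136,0],[4.3,-0.3,3.45,-0.011,-0.136,0]])

```text
clock: 21.63
ee_pos: [590.9, 245.1, 289.1]
ee_rot: [-1.539, -0.429, -0.548]
force: [-3.7, -5.9, 3.1]
finger_gap: 10.4
```

Run:
```python
from plan import *; from h import *
rep(); print("H.5 q %.3f err %.1f l %.3f"%qof(H=.5))
for n in("side","top"):
    s=env.snapshot(n); im=s["image"][:,:,::-1].copy(); np.save(f"s3{n}.npy",im)
    crop(np.clip(im*1.3,0,255).astype(np.uint8),*((130,90,180,150) if n=="side" else (90,100,180,150)),f"s3{n}.png",4)
```

```text
t 21.63 p [590.9 245.1 289.1] x [ 0.81  -0.063  0.583] y [ 0.581 -0.046 -0.813] j [ 0.31  0.26  1.38 -0.28  0.94  0.49] F [-3.7 -5.9  3.1] gap 10.4
H 1 q 0.924 rad err 3.2 lean 0.622
H 0 q 0.984 rad err -1.5 lean 0.622
F inst x -3.2 z 3.1
H.5 q 0.953 err 0.7 l 0.622
```

View pics/s3side.png

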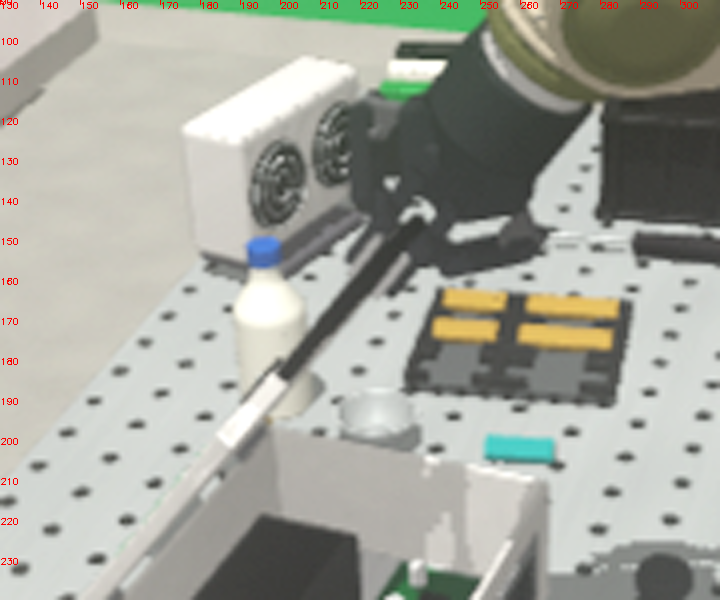

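View pics/s3top.png

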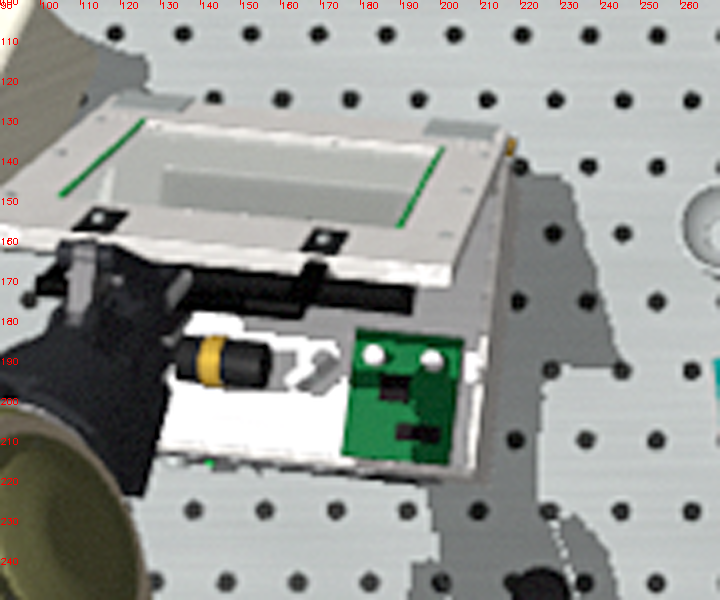

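```bash
cat > qcam.py <<'E'
from h import *
from scipy.optimize import minimize_scalar
YAW=-.077; ex=np.array([np.cos(YAW),np.sin(YAW),0]); ey=np.array([-np.sin(YAW),np.cos(YAW),0]); ez=np.array([0,0,1.])
HG=np.array([459,254,111.])+265*ex-6*ez
def qfit(pairs0,pairs1,z=119):
    loc=[]
    for uv in pairs0:
        p=p2w("top",*uv,z)-HG; loc.append((p@ex,p@ey,p@ez))
    def f(q):
        e=[]
        for (a,b,c),uv in zip(loc,pairs1):
            P=HG+ex*(a*np.cos(q)+c*np.sin(q))+ey*b+ez*(-a*np.sin(q)+c*np.cos(q)); e.append(w2p("top",P)-uv)
        return np.sum(np.square(e)),e
    r=minimize_scalar(lambda q:f(q)[0],bounds=(0,1.35),method="bounded")
    print("q cam %.3f"%r.x,np.round(f(r.x)[1],1).tolist(),"loc",np.round(loc,0).tolist())
E
python3 - <<'E'
from qcam import *
t0=cv2.imread("top0_raw.png"); t1=np.load("s3top.npy")
crop(t0,120,195,70,30,"z0.png",11); crop(t1,105,145,80,40,"z1.png",10)
qfit([(131.2,205),(179,209.6)],[(114.5,154.5),(170.7,160)])
E
```

```text
q cam 0.918 [[-2.0, 0.5], [-1.8, -0.2]] loc [[-201.0, 62.0, 14.0], [-203.0, -58.0, 14.0]]
```

View pics/z1.png

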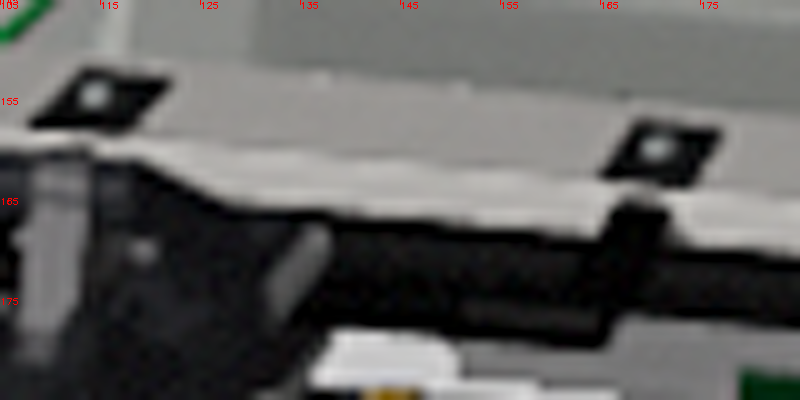

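View pics/z0.png

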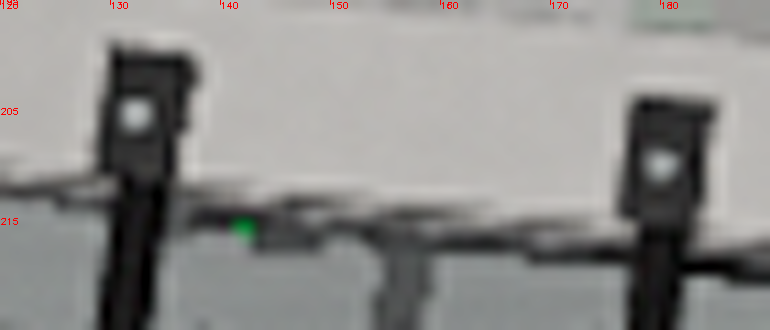

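Request:
servo_tool(moves=[[0.35,-0.03,0.25,0,0,0],[0.7,-0.05,0.5,0,0,0],[1.07,-0.08,0.74,0,0,0],[1.07,-0.08,0.74,0,0,0],[1.07,-0.08,0.74,0,0,0]])

```text
clock: 22.15
ee_pos: [602.0, 244.2, 297.0]
ee_rot: [-1.539, -0.43, -0.549]
force: [-2.5, -4.5, 3.0]
finger_gap: 10.4
```

Run:
```python
from plan import *
rep(); print("H.5 q %.3f err %.1f l %.3f"%qof(H=.5))
rows(np.linspace(.985,.765,11),np.linspace(.60,.49,11),H=.5)
```

```text
t 22.15 p [602.  244.2 297. ] x [ 0.81  -0.063  0.584] y [ 0.582 -0.046 -0.812] j [ 0.3   0.27  1.34 -0.27  0.96  0.47] F [-2.5 -4.5  3. ] gap 10.4
H 1 q 0.975 rad err 3.5 lean 0.623
H 0 q 1.035 rad err -0.3 lean 0.623
F inst x -2.1 z 3.0
H.5 q 1.005 err 1.4 l 0.623
[[-0.42, 0.02, -0.43, 0.002, 0.023, 0.001], [-0.93, 0.06, -0.77, 0.003, 0.034, 0.001], [-1.44, 0.1, -1.11, 0.004, 0.045, 0.001], [-1.94, 0.14, -1.47, 0.005, 0.056, 0.001], [-2.43, 0.18, -1.83, 0.005, 0.067, 0.001], [-2.91, 0.21, -2.2, 0.006, 0.078, 0.001], [-3.39, 0.25, -2.59, 0.007, 0.089, 0.001], [-3.86, 0.29, -2.98, 0.008, 0.1, 0.001], [-4.32, 0.32, -3.39, 0.009, 0.111, 0.001], [-4.77, 0.36, -3.8, 0.01, 0.122, 0.001], [-5.21, 0.39, -4.22, 0.011, 0.133, 0.001]]
```

Request:
servo_tool(moves=[[-0.42,0.03,-0.43,0,0.02,0],[-0.93,0.07,-0.77,0.003,0.034,0],[-1.44,0.11,-1.11,0.004,0.045,0],[-1.94,0.15,-1.47,0.005,0.056,0],[-2.43,0.19,-1.83,0.005,0.067,0],[-2.91,0.22,-2.2,0.006,0.078,0],[-3.39,0.26,-2.6,0.007,0.089,0],[-3.86,0.3,-2.98,0.008,0.1,0],[-4.3,0.33,-3.4,0.009,0.11,0],[-4.77,0.37,-3.8,0.01,0.122,0],[-5.2,0.4,-4.2,0.011,0.133,0],[-5.2,0.4,-4.2,0.011,0.133,0]])

```text
clock: 23.15
ee_pos: [549.2, 248.9, 254.0]
ee_rot: [-1.554, -0.323, -0.443]
force: [0.8, 4.5, -0.5]
finger_gap: 10.8
```

Run:
```python
from plan import *; from h import *
rep(); print("H.5 q %.3f err %.1f l %.3f"%qof(H=.5))
for n in("side","top"):
    s=env.snapshot(n); im=s["image"][:,:,::-1].copy(); np.save(f"s4{n}.npy",im)
    crop(np.clip(im*1.3,0,255).astype(np.uint8),*((130,90,180,150) if n=="side" else (100,145,90,60)),f"s4{n}.png",4 if n=="side" else 8)
rows(np.linspace(.75,.71,4),np.linspace(.49,.47,4),H=.5)
```

```text
t 23.15 p [549.2 248.9 254. ] x [ 0.881 -0.069  0.468] y [ 0.467 -0.035 -0.884] j [ 0.32  0.26  1.42 -0.21  1.01  0.46] F [ 0.8  4.5 -0.5] gap 10.8
H 1 q 0.740 rad err 3.3 lean 0.487
H 0 q 0.783 rad err -3.4 lean 0.487
F inst x 0.4 z -0.5
H.5 q 0.761 err -0.1 l 0.487
[[-0.27, -0.05, -0.25, -0.001, -0.001, 0.001], [-0.53, -0.03, -0.52, -0.001, 0.006, 0.001], [-0.78, -0.01, -0.78, -0.0, 0.012, 0.001], [-1.04, 0.01, -1.05, 0.0, 0.019, 0.001]]
```

View pics/s4top.png

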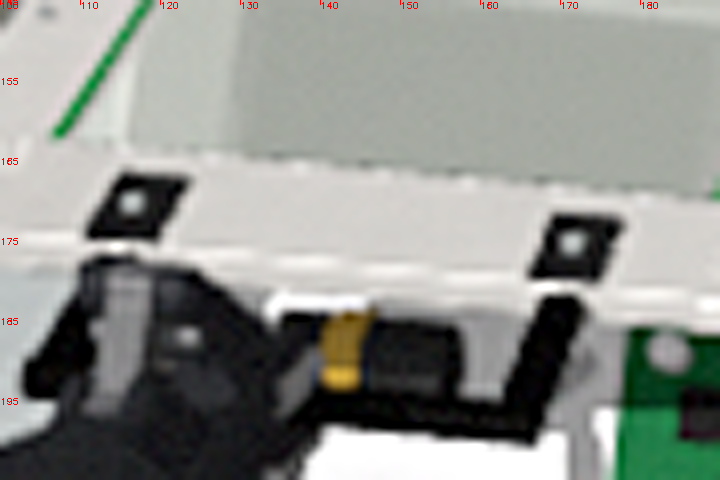

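View pics/s4side.png

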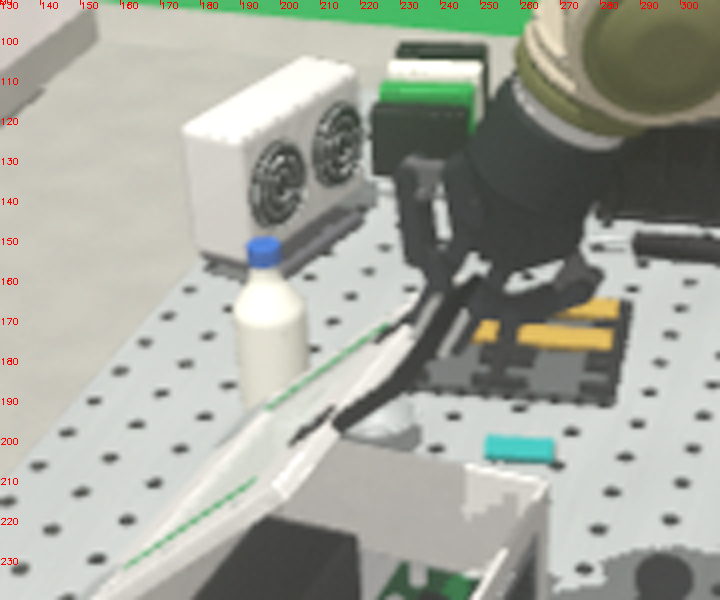

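Run:
```python
from qcam import *
for z in(117,119,122):
    qfit([(131.6,205.2),(179.3,209.7)],[(114.4,154.5),(170.5,159.7)],z)
    qfit([(131.6,205.2),(179.3,209.7)],[(116.4,170.1),(171.3,175.1)],z)
# side: arm base corner & brackets: right handle arm end corner px; bar end projections for q
for q in(.66,.70,.74,.78):
    B=HG+ex*(-265*np.cos(q)+6*np.sin(q))+ez*(265*np.sin(q)+6*np.cos(q))
    print(q,"top bar right end",w2p("top",B-66*ey),"side",w2p("side",B+66*ey),w2p("side",B))
```

```text
q cam 0.930 [[-1.8, 0.3], [-1.5, -0.1]] loc [[-201.0, 62.0, 12.0], [-203.0, -59.0, 12.0]]
q cam 0.746 [[-1.5, 0.3], [-1.3, 0.1]] loc [[-201.0, 62.0, 12.0], [-203.0, -59.0, 12.0]]
q cam 0.921 [[-1.5, 0.3], [-1.3, -0.1]] loc [[-201.0, 61.0, 14.0], [-203.0, -59.0, 14.0]]
q cam 0.738 [[-1.2, 0.3], [-1.2, 0.1]] loc [[-201.0, 61.0, 14.0], [-203.0, -59.0, 14.0]]
q cam 0.908 [[-1.1, 0.3], [-1.1, -0.1]] loc [[-202.0, 60.0, 17.0], [-203.0, -60.0, 17.0]]
q cam 0.725 [[-0.9, 0.2], [-0.9, 0.0]] loc [[-202.0, 60.0, 17.0], [-203.0, -60.0, 17.0]]
0.66 top bar right end [167.80320516 204.12895842] side [233.40287069 193.18462903] [244.05104722 178.40495852]
0.7 top bar right end [167.27100354 200.39646723] side [230.32195522 189.50796845] [241.15493033 174.88542533]
0.74 top bar right end [166.77853472 196.4573389 ] side [227.09569059 185.89949495] [238.11929123 171.43466888]
0.78 top bar right end [166.32834849 192.31758053] side [223.73073145 182.36816932] [234.95030079 168.06112138]
```

Request:
servo_tool(moves=[[-0.2,0.02,-0.23,0,0,0],[-0.4,0.03,-0.46,0,0,0],[-0.6,0.05,-0.7,0,0,0],[-0.6,0.05,-0.7,0,0,0],[-0.6,0.05,-0.7,0,0,0],[-0.6,0.05,-0.7,0,0,0],[-0.6,0.05,-0.7,0,0,0],[-0.6,0.05,-0.7,0,0,0]])

```text
clock: 23.92
ee_pos: [543.7, 249.3, 247.5]
ee_rot: [-1.553, -0.324, -0.444]
force: [0.5, 3.3, -0.1]
finger_gap: 10.6
```

Run:
```python
from plan import *; from h import *
rep(); print("H.5 q %.3f err %.1f l %.3f"%qof(H=.5),np.abs(env.get_obs()["joint_vel"]).max())
for n in("side","top"):
    s=env.snapshot(n); im=s["image"][:,:,::-1].copy(); np.save(f"s5{n}.npy",im)
    crop(np.clip(im*1.3,0,255).astype(np.uint8),*((130,90,180,150) if n=="side" else (100,145,90,60)),f"s5{n}.png",4 if n=="side" else 8)
    cv2.imwrite(f"pics/full5{n}.png",cv2.resize(im,(800,600),interpolation=cv2.INTER_CUBIC))
```

```text
t 23.92 p [543.7 249.3 247.5] x [ 0.88  -0.069  0.469] y [ 0.468 -0.035 -0.883] j [ 0.32  0.26  1.45 -0.22  0.99  0.48] F [ 0.5  3.3 -0.1] gap 10.6
H 1 q 0.709 rad err 3.0 lean 0.489
H 0 q 0.750 rad err -4.1 lean 0.489
F inst x 0.2 z -0.1
H.5 q 0.729 err -0.6 l 0.489 0.0017032867214868386
```

View pics/s5top.png

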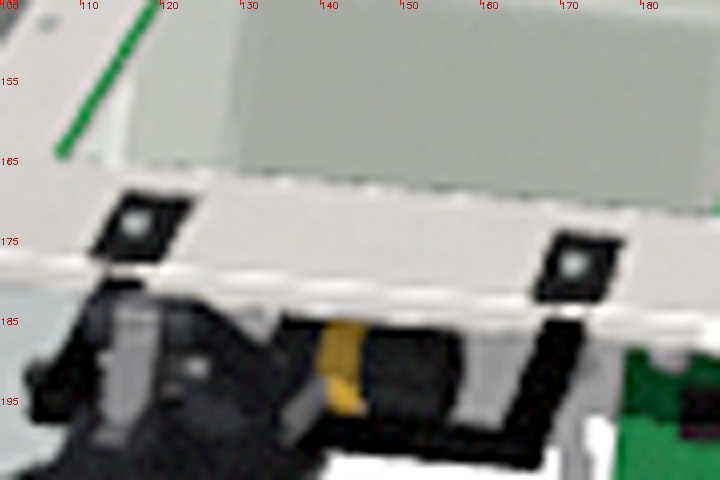

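View pics/full5top.png

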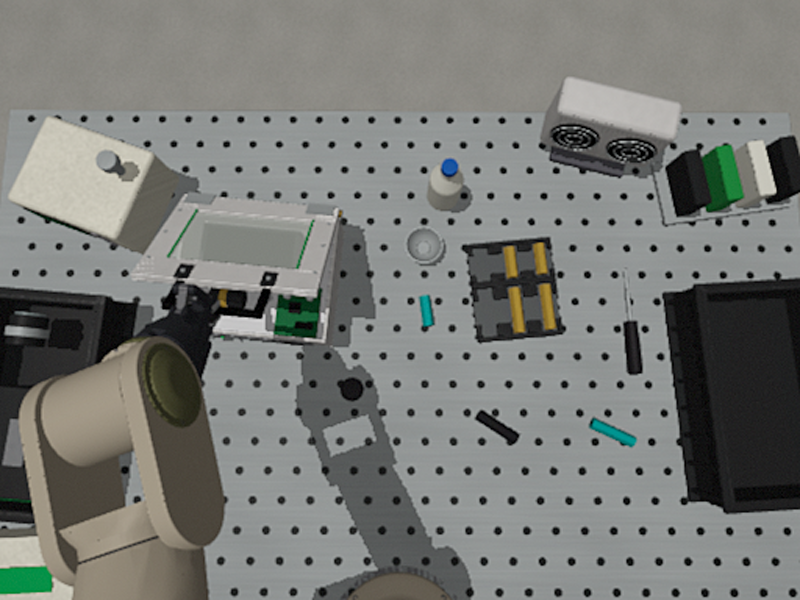

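View pics/full5side.png

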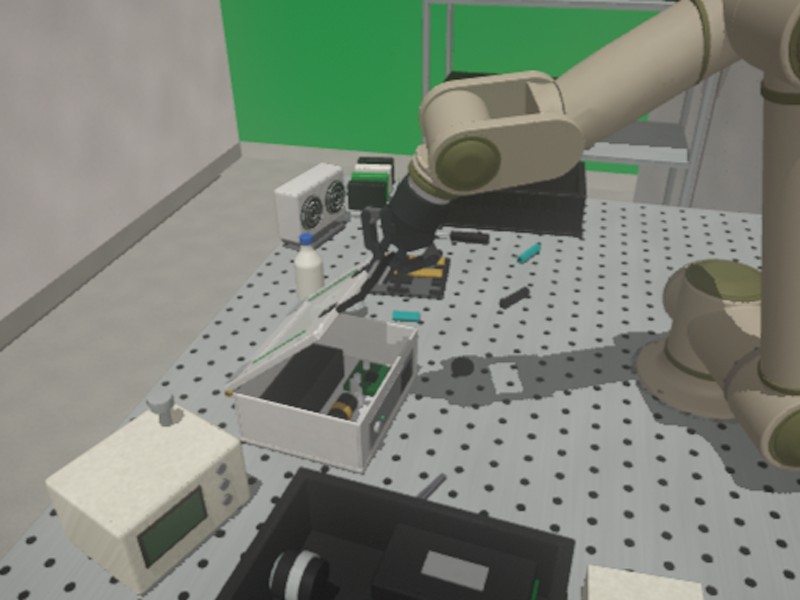

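Run:
```python
from qcam import *
qfit([(131.6,205.2),(179.3,209.7)],[(116.8,172.5),(171.5,177.6)],119)
from plan import *
st(); print(env.job_done())
```

```text
q cam 0.706 [[-1.2, 0.3], [-1.1, 0.1]] loc [[-201.0, 61.0, 14.0], [-203.0, -59.0, 14.0]]
t 24.02 p [543.7 249.3 247.5] x [ 0.88  -0.069  0.47 ] y [ 0.468 -0.035 -0.883] j [ 0.32  0.26  1.45 -0.22  0.99  0.48] F [0.4 3.  1. ] gap 10.7
the job is handed in; nothing more can be done
None
```

The job is handed in at 24.0 s. Both spacers are stowed, and the gripper is still holding the cover just below its balance point.

- **Spacers:** The long and short spacers lie in the middle slots of their own rows and are released. The last top view shows both fully in their slots. I saw no change to the stowed spacers, the look-alikes or the other bench items in view; the arm hid the tweezers in that view.
- **Cover test:** I lifted the cover by the handle to about 0.97 rad. That figure comes from the arm's readings only, where the range was 0.975–1.035 depending on the tool-length assumption. The camera check just before that last step gave about 0.92 rad. Then I eased it back down.
- **Final rest:** The camera puts the cover at 0.706 rad and the arm's readings at 0.709, assuming the fingertip offset below belongs to the tool. It is at rest with about 3 N at the wrist.

**Checks that failed or disagreed**
- **Fingertips:** They are about 27 mm shorter than the reported TCP, so my first grasp of the long spacer closed above it. It touched nothing. I then measured the offset by touching the bench, at about 21 N.
- **Cover angle:** With the tool leaning, that offset can be read in different ways, which gives 0.71 to 0.75 rad for the final angle. All of these are within your 0.63–0.77 range.
- **Cameras:** The two cameras differed by about 3 mm in y for most objects, so I used the average.

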